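# Load four motors into the endurance-test rack in the order of their row

### The arm

A 6-joint arm with a two-finger parallel gripper is mounted at the origin on the work surface. World frame = base frame: x ahead of the robot, y to its left, z up, the work surface at z = 0. Lengths are in m, angles in rad, forces in N, time in s.
With the tool pointing down it reaches from about 0.225 to 0.875 m from the base axis. Payload 3.4 kg.
Tool frame: the origin (TCP) lies at the very end of the fingers, on their centre line; the grasp point (between the pads) lies 19 mm behind it; z points along the fingers, y is the direction in which the jaws open and shut (so a half turn about z gives the same grasp; the last joint's range is limited). The gripper opens to 85 mm and grips with 20 to 120 N. Pads are 22 mm wide; open, the fingers measure 114 mm over their backs; the gripper's body (76 mm by 85 mm) begins 54 mm behind the grasp point. The pads swing forward as they close: fully open they stand 13 mm farther back than shut.
Start: joints at [-1.301, 0.276, 1.505, -0, 1.361, -0.121], TCP at [0.219, -0.532, 0.231] pointing down, gripper open.
Joint ranges: [-2.89, 2.89], [-0.75, 2.08], [0.22, 2.7], [-1.18, 4.32], [0.11, 2.71], [-2.7, 2.7]. Speed limits (rad/s): [2.57, 2.57, 3.14, 3.14, 3.14, 3.14].

### API

Orientations are given as a unit quaternion [w, x, y, z].
In Python, from rig import telemetry, optics, order gives the robot as it stands.
- The arm moves only by the shell command python3 -m creep 'ROWS' [FORCE]. ROWS is a JSON object of lists of equal length, an entry for each row: "slide": the shift along the world's x, y, z normalised to -1 to 1, where 1 is 0.15 m, a list of three; "twist": the turn, a rotation vector about the world's x, y, z normalised to -1 to 1, where 1 is 360 degrees, a list of three; "fingers": the gripper's target within -1 to 1 (fully open at 1, half-way at 0, shut at -1). A call has 1 to 20 rows; each row is the pose to reach, as a shift and turn from the pose commanded when the call began, turning the shorter way round; what a row does not reach only later rows make up. A row lasts 1/10 s, in which the tool goes at most 50 mm and 8.59 degrees, less where a joint would pass 70% of its speed; a pose out of reach is approached as far as the arm can. A call with a number of a shift or a turn outside -1 to 1 is refused whole. A call with a gripper value outside its range is refused whole. The fingers move at their own pace and stop on an object; FORCE is the grip in N (left out, the last holds). Time passes only in rows, so rows that repeat a pose let the fingers close. It gives the time, the measured TCP pose, the force and the opening at its end, in the units of the state.
- telemetry.get_state(): the state, without advancing time (a new reading comes with each control period).
- optics.get_image(name): name is "scene" or "top" or "wrist"; returns a dict with "img" (420x560x3 uint8, blue, green, red), "depth" (420x560 float32, m along the optical axis (not along the pixel's ray), 0 where there is no reading), "fovy" (degrees; the focal length in pixels is half the picture's height over the tangent of half this angle, whatever the lens; pixels are square), "cx", "cy" (the principal point, pixels), "world_from_camera" (4x4, takes a point from camera to world coordinates). Camera axes: x right, y down, z forward; pixel columns grow to the right and rows downward; lengths in m; the calibration is good to about 2 mm. A picture is of the moment at which its call begins.
- order.sign_off(): hands the job in, once; it reports no verdict.
The state is a dict: "clock": time; "qpos": joint angles; "qd": joint speeds; "effort": joint torques, N m; "position": TCP position; "ee_rot": TCP orientation; "contact_force": force on the tool from outside, world axes, zero at the start; "moment": the same for the moment, N m; "width": finger opening in m.
Only numpy, scipy, OpenCV 4.12 (cv2) and the standard library are available. Lean on these libraries where they do the work, as an engineer would, in place of code of your own. Each camera call takes 0.05 s, during which the arm holds its last target.

### The job

Move the four motors from their nests into the four bays of the test rack, one to a bay, shafts up, in the same left-to-right order in which they stand now. The short motor must stand squarely on the spacer disc, so that all shafts end level for the load bar: lay the spacer flat in the middle of that motor's bay first. Set everything down gently, without dropping or tipping any of it, and leave it all standing free.

Things in the scene. Friction and masses are not known exactly. Their poses are not given: they have to be found in the camera images.
- slim_mid (a point): The slim motor (loose, 0.12 kg): a plain round steel can 28 mm in diameter and 60 mm tall, standing on its flat end, with a 6 mm shaft pointing up out of its middle; 78 mm tall in all. Origin: on the body's axis, half-way up, 39 mm above its flat underside; z up. 
- gear_mid (a point): The gearmotor (loose, 0.21 kg): a round steel body 60 mm tall, lower half 35 mm and upper half (from 32 mm up) 37 mm in diameter, with a 6 mm shaft pointing up, set 7 mm off the middle (along its own x); 78 mm tall in all. Origin: on the body's axis, half-way up, 39 mm above its flat underside; z up. 
- square_mid (a point): The square motor (loose, 0.33 kg): a body 42 x 42 mm square and 60 mm tall, bright ends and dark middle, with a 6 mm shaft pointing up out of its middle; 78 mm tall in all. Origin: on the body's axis, half-way up, 39 mm above its flat underside; z up. x and y are square to its flat sides: grip it across two flats.
- short_mid (a point): The short motor (loose, 0.22 kg): a wide round aluminium can 44 mm in diameter but only 38 mm tall, ring of dark holes in its top, 6 mm shaft pointing up out of its middle; 54 mm tall in all. Origin: on its axis, half-way up, 27 mm above its flat underside; z up along the shaft.
- spacer_mid (a point): The spacer (loose, 0.06 kg): a solid grey plastic disc 44 mm in diameter and 24 mm thick with a small dark centre mark, flat on the bench between the two rows. It packs the short motor up so that its shaft ends level with the others (24 + 54 = 78 mm). Origin: its centre, 12 mm above its underside; z up.
- rack: Fixed test rack: metal base with a row of four 62 mm square bays; black terminal strip 20 mm high at x = 65 to 95 mm. Origin: underside centre, on the bench; z up, y along the row to its left end as the robot sees it, x away from the robot. Bay centres: x = 0, y = 120, 40, -40, -120 mm (left to right). Bay floor at z = 8 mm; fences reach z = 16, with 38 mm finger gaps on each bay's -x and +x side.
- nest_slim: The nest of the slim motor: fixed black plastic nest 60 x 60 mm, one of four alike, 80 mm apart in a straight row on a 3 mm aluminium strip. Origin: centre of its underside, 3 mm above the bench; pocket floor at z = 7 mm, rim at 12 mm, pocket 52 mm wide. z up, y along the row to its left end as the robot sees it, x away from the robot. At the start it holds the slim motor.
- nest_gear: The nest of the gearmotor: fixed black plastic nest 60 x 60 mm, one of four alike, 80 mm apart in a straight row on a 3 mm aluminium strip. Origin: centre of its underside, 3 mm above the bench; pocket floor at z = 7 mm, rim at 12 mm, pocket 52 mm wide. z up, y along the row to its left end as the robot sees it, x away from the robot. At the start it holds the gearmotor.
- nest_square: The nest of the square motor: fixed black plastic nest 60 x 60 mm, one of four alike, 80 mm apart in a straight row on a 3 mm aluminium strip. Origin: centre of its underside, 3 mm above the bench; pocket floor at z = 7 mm, rim at 12 mm, pocket 52 mm wide. z up, y along the row to its left end as the robot sees it, x away from the robot. At the start it holds the square motor.
- nest_short: The nest of the short motor: fixed black plastic nest 60 x 60 mm, one of four alike, 80 mm apart in a straight row on a 3 mm aluminium strip. Origin: centre of its underside, 3 mm above the bench; pocket floor at z = 7 mm, rim at 12 mm, pocket 52 mm wide. z up, y along the row to its left end as the robot sees it, x away from the robot. At the start it holds the short motor.
Mind the look-alikes: they are no part of the job. What is shaped like the part that bears gear_mid but blue or green is not meant.

How it is judged:
By the outcome, as a careful person would: the job done as asked, in the order asked, and still so for the second after the job is handed in, with the robot touching nothing.
It also fails if it takes over 128 s, if anything falls off the work surface, if the arm or the gripper's body presses on something with over 40 N, if the wrist force passes 120 N, or if a joint passes its speed limit or range.

## Working session

There is one attempt and no reset: what is moved stays moved. The work goes in short steps, Python scripts to look and compute and a shell command to move; the robot and the scene stay as the last step left them, time stands still between calls to the robot, and variables do not carry over. Pictures are saved under pics/ and viewed, and the job is handed in when it is done.

```bash
ls; mkdir -p pics; python3 - <<'E'
from rig import telemetry, optics
import cv2
s=telemetry.get_state(); print(s)
for n in ("scene","top","wrist"):
    d=optics.get_image(n); cv2.imwrite(f"pics/{n}0.png",d["img"]); print(n,d["fovy"],d["cx"],d["cy"],d["world_from_camera"].round(4).tolist() if hasattr(d["world_from_camera"],"round") else d["world_from_camera"])
E
```

```text
pics
{'clock': 0.0, 'qpos': array([-1.30102023e+00,  2.76580263e-01,  1.50614946e+00, -1.16394679e-05,
        1.36065106e+00, -1.21005530e-01]), 'qd': array([-0.00030049, -0.00057083, -0.00034124,  0.0007967 , -0.00166148,
        0.00079127]), 'effort': array([-1.23937871e-04, -4.16775155e+01, -2.45804054e+01,  2.44890094e-05,
        1.12072629e-02, -1.23880247e-05]), 'position': array([ 0.21887224, -0.53115051,  0.23044158]), 'ee_rot': array([-8.91171469e-04,  9.80971240e-01,  1.94151044e-01, -7.21189726e-05]), 'contact_force': array([ 0.02448763, -0.86884929, -0.27387161]), 'moment': array([ 0.038827  , -0.04672267,  0.00845585]), 'width': 0.08537588586984467}
scene 57.965636444783414 283.75278017365196 203.69580276275533 [[0.6502, 0.4759, -0.5923, 1.0062], [0.7598, -0.4041, 0.5093, -0.4403], [0.0031, -0.7811, -0.6244, 0.6336], [0.0, 0.0, 0.0, 1.0]]
top 46.732324519888266 280.2032205519099 210.36298275275547 [[-0.0282, -0.9957, 0.0885, 0.3481], [-0.9994, 0.0298, 0.0165, -0.0113], [-0.019, -0.0879, -0.9959, 1.3281], [0.0, 0.0, 0.0, 1.0]]
wrist 65.31319307424208 278.64355834115605 208.11649059925458 [[0.3822, -0.8851, -0.2656, 0.2855], [-0.9241, -0.3663, -0.1089, -0.5029], [-0.001, 0.2871, -0.9579, 0.3744], [0.0, 0.0, 0.0, 1.0]]
```

View pics/top0.png

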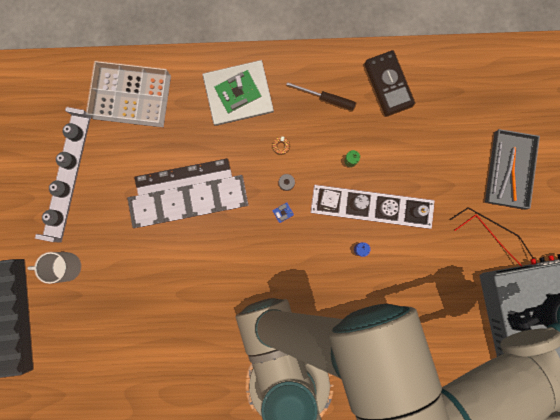

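View pics/scene0.png

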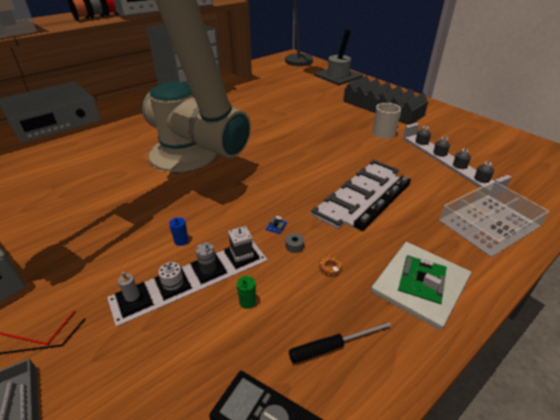

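View pics/wrist0.png

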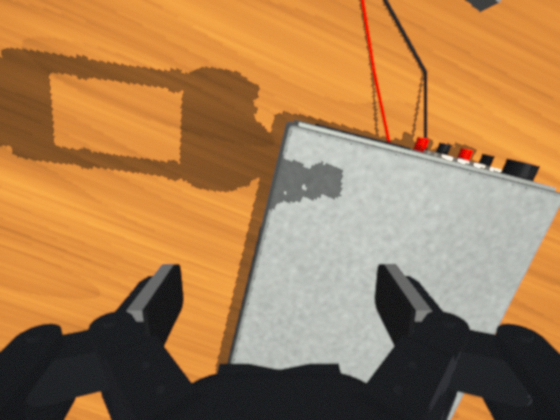

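```bash
python3 - <<'E'
import cv2
a=cv2.imread("pics/top0.png")
cv2.imwrite("pics/top_n.png",cv2.resize(a[170:270,260:450],None,fx=4.2,fy=4.2,interpolation=cv2.INTER_CUBIC))
cv2.imwrite("pics/top_r.png",cv2.resize(a[140:240,110:310],None,fx=4,fy=4,interpolation=cv2.INTER_CUBIC))
b=cv2.imread("pics/scene0.png")
cv2.imwrite("pics/scene_n.png",cv2.resize(b[200:330,100:310],None,fx=3.8,fy=3.8,interpolation=cv2.INTER_CUBIC))
E
```

```text
(no output)
```

View pics/top_n.png

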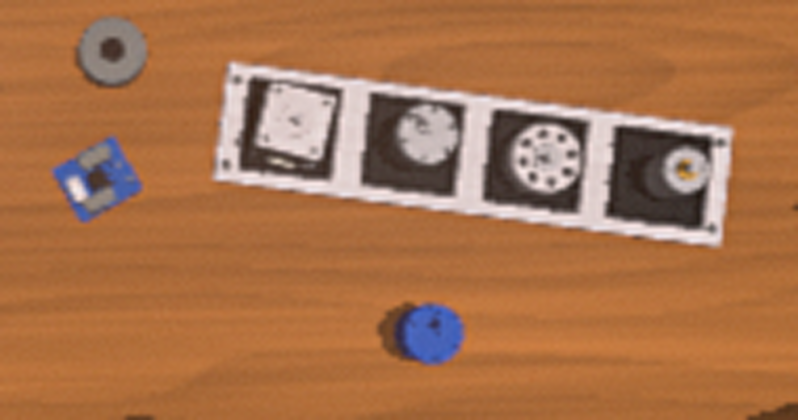

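View pics/top_r.png

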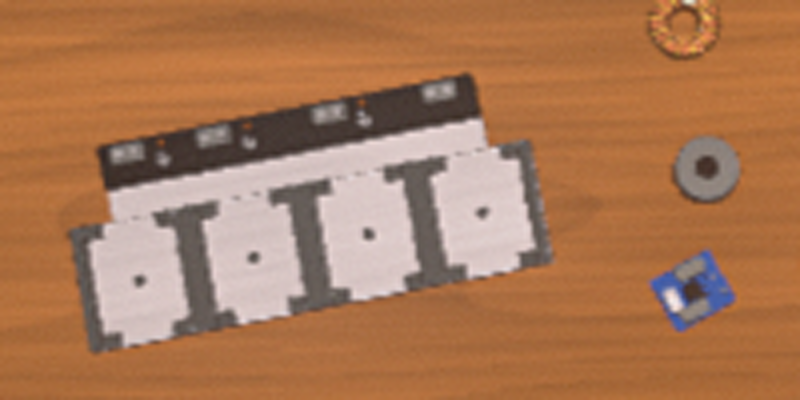

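View pics/scene_n.png

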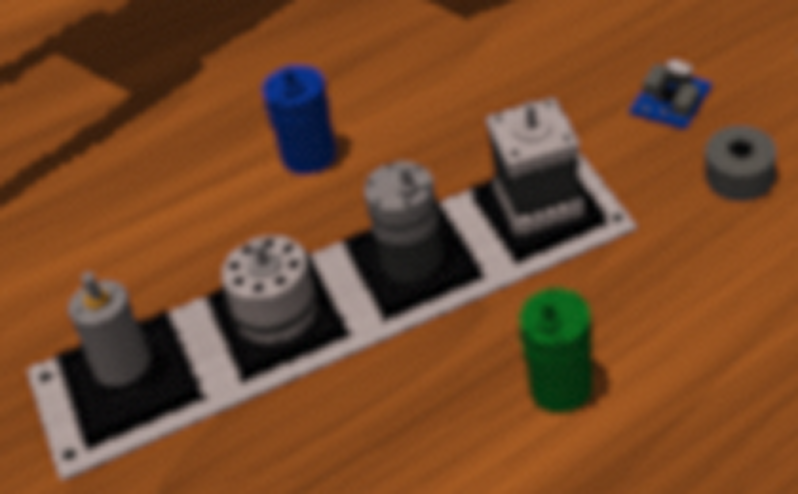

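```bash
cat > h.py <<'E'
import numpy as np, cv2
from rig import telemetry, optics
def K(d): f=d["img"].shape[0]/2/np.tan(np.radians(d["fovy"])/2); return f
def ray(d,u,v,z):
    f=K(d); T=np.array(d["world_from_camera"]); r=T[:3,:3]@np.array([(u-d["cx"])/f,(v-d["cy"])/f,1.]); o=T[:3,3]
    return o+r*(z-o[2])/r[2]
def cloud(d):
    f=K(d); T=np.array(d["world_from_camera"]); Z=d["depth"]; v,u=np.mgrid[:Z.shape[0],:Z.shape[1]]
    P=np.stack([(u-d["cx"])/f*Z,(v-d["cy"])/f*Z,Z],-1)@T[:3,:3].T+T[:3,3]; P[Z==0]=np.nan; return P
E
python3 - <<'E'
from h import *
d=optics.get_image("top"); P=cloud(d); img=d["img"]; g=cv2.cvtColor(img,6)
# rack dark dots: near crops
def dot(u,v,r=4):
    p=255-g[v-r:v+r+1,u-r:u+r+1].astype(float); p-=p.min()+0.5*(p.max()-p.min()); p=p.clip(0)
    y,x=np.mgrid[-r:r+1,-r:r+1]; return u+(p*x).sum()/p.sum(), v+(p*y).sum()/p.sum()
for u,v in [(145,210),(173,204),(202,198),(230,193)]:
    a=dot(u,v); print("bay",np.round(a,1),ray(d,*a,.008).round(4))
u,v=dot(286,182,3); print("spacer dot",ray(d,u,v,.024).round(4))
sub=np.zeros(g.shape,bool); sub[180:235,305:440]=1
for lo,hi,n in [(.055,.08,"tall"),(.035,.055,"short")]:
    m=(sub&(P[...,2]>lo)&(P[...,2]<hi)).astype(np.uint8)
    k,l,st,c=cv2.connectedComponentsWithStats(m)
    for i in range(1,k):
        if st[i,4]>15: q=P[l==i]; print(n,st[i],c[i].round(1),q.mean(0).round(4), q.min(0).round(3),q.max(0).round(3))
m=((P[...,2]>.012)&(P[...,2]<.05)&(g<140)).astype(np.uint8); m[:,:270]=0;m[:,300:]=0;m[:172]=0;m[195:]=0
q=P[m>0]; print("spacer",q.mean(0).round(4),np.ptp(q,0))
# strip
hsv=cv2.cvtColor(img,40); w=((hsv[...,1]<60)&(hsv[...,2]>130)).astype(np.uint8)
w[:180]=0;w[235:]=0;w[:,:305]=0;w[:,440:]=0
r=cv2.minAreaRect(cv2.findNonZero(w)); print(r); b=cv2.boxPoints(r); print([ray(d,*p,.003).round(4)[:2] for p in b])
print(telemetry.get_state()["clock"])
E
```

```text
bay [144.4 209.6] [0.4785 0.3827 0.008 ]
bay [173.  203.9] [0.4921 0.304  0.008 ]
bay [201.6 198. ] [0.5058 0.2252 0.008 ]
bay [230.2 192.6] [0.5183 0.1463 0.008 ]
spacer dot [ 0.5425 -0.008   0.024 ]
tall [321 189  19  20 259] [330.1 198.6] [ 0.4868 -0.1212  0.0689] [ 0.462 -0.145  0.057] [ 0.513 -0.097  0.076]
tall [354 195  15  15 159] [361.3 201.8] [ 0.4759 -0.2017  0.0688] [ 0.458 -0.22   0.056] [ 0.494 -0.184  0.078]
tall [417 205  12  11  98] [422.3 210.3] [ 0.4493 -0.3583  0.0676] [ 0.437 -0.373  0.055] [ 0.463 -0.347  0.077]
short [381 200  18  16 213] [389.6 207.4] [ 0.4611 -0.2787  0.0468] [ 0.441 -0.301  0.036] [ 0.481 -0.258  0.055]
short [415 207   8  10  23] [417.1 212.6] [ 0.4454 -0.3509  0.044 ] [ 0.436 -0.363  0.035] [ 0.46  -0.346  0.054]
spacer [ 0.5411 -0.0095  0.0224] [0.04316971 0.04103364 0.01797173]
((372.40985107421875, 206.35781860351562), (121.70817565917969, 28.282167434692383), 7.431407928466797)
[array([ 0.4575, -0.0713]), array([ 0.5344, -0.0839]), array([ 0.481 , -0.4108]), array([ 0.4049, -0.3967])]
0.2
```

```bash
python3 -m creep '{"slide":[[0.85,1,0.1],[0.85,1,0.1],[0.85,1,0.1],[0.85,1,0.1],[0.85,1,0.1],[0.85,1,0.1],[0.85,1,0.1],[0.85,1,0.1]],"twist":[[0,0,0.162],[0,0,0.162],[0,0,0.162],[0,0,0.162],[0,0,0.162],[0,0,0.162],[0,0,0.162],[0,0,0.162]],"fingers":[0.46,0.46,0.46,0.46,0.46,0.46,0.46,0.46]}' 40
python3 -m creep '{"slide":[[0.86,1,0],[0.86,1,0],[0.86,1,0],[0.86,1,0],[0.86,1,0],[0.86,1,0],[0.86,1,0],[0.86,1,0]],"twist":[[0,0,0],[0,0,0],[0,0,0],[0,0,0],[0,0,0],[0,0,0],[0,0,0],[0,0,0]],"fingers":[0.46,0.46,0.46,0.46,0.46,0.46,0.46,0.46]}'
python3 - <<'E'
from h import *
d=optics.get_image("wrist"); cv2.imwrite("pics/w1.png",d["img"]); np.savez("w1.npz",**d)
d2=optics.get_image("top"); cv2.imwrite("pics/t1.png",d2["img"]);np.savez("t1.npz",**d2)
E
```

```text
clock: 1.0
position: [0.3466, -0.3813, 0.2462]
ee_rot: [-0.0, 0.762, 0.648, 0.0]
contact_force: [0.3, 0.6, 0.0]
width: 0.0623
clock: 1.8
position: [0.4747, -0.2329, 0.2463]
ee_rot: [0.0, 0.763, 0.646, -0.0]
contact_force: [-0.9, 0.3, 0.5]
width: 0.0626
```

View pics/w1.png

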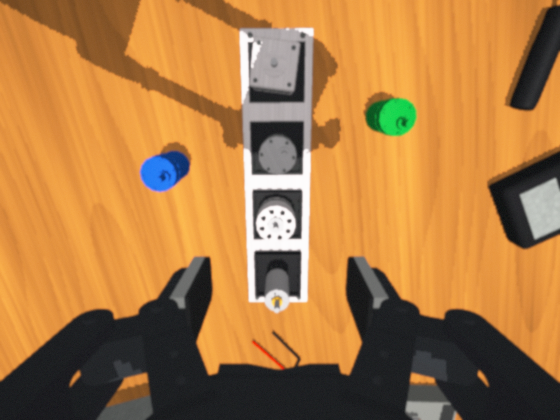

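```bash
cat > meas.py <<'E'
from h import *
d=dict(np.load("w1.npz")); d={k:(v if v.ndim else v.item()) for k,v in d.items()}
P=cloud(d); g=cv2.cvtColor(d["img"],6)
print("floor noise",np.nanstd(P[100:140,180:220,2]),np.nanmedian(P[100:140,180:220,2]))
sub=np.zeros(g.shape,bool); sub[25:320,235:320]=1
for zt,tol in [(.070,.012),(.048,.01)]:
    m=(sub&(abs(P[...,2]-zt)<tol)).astype(np.uint8); m=cv2.morphologyEx(m,cv2.MORPH_OPEN,np.ones((3,3)))
    cs,_=cv2.findContours(m,0,1)
    for c in cs:
        if cv2.contourArea(c)<100: continue
        H=cv2.convexHull(c); (u,v),r=cv2.minEnclosingCircle(H)
        w=np.array([ray(d,*p[0],zt)[:2] for p in H]).astype(np.float32)
        print(zt,"px",round(u,1),round(v,1),"area",cv2.contourArea(c),"rect",cv2.minAreaRect(w*1000),"circ",cv2.minEnclosingCircle(w*1000),"medz",np.nanmedian(P[...,2][cv2.drawContours(np.zeros_like(g),[c],-1,1,-1)>0]).round(4))
E
python3 meas.py; python3 -c "
import cv2;a=cv2.imread('pics/w1.png');cv2.imwrite('pics/w1c.png',cv2.resize(a[20:180,220:340],None,fx=3.7,fy=3.7,interpolation=2))"
```

```text
floor noise 0.0007995296143640868 0.0014359074337421396
0.07 px 276.4 297.2 area 475.0 rect ((450.17193603515625, -356.42303466796875), (32.829978942871094, 26.773128509521484), 80.66443634033203) circ ((450.6344299316406, -356.7269592285156), 17.332592010498047) medz 0.0713
0.07 px 277.0 154.9 area 1083.5 rect ((477.0229187011719, -201.8059844970703), (36.81398010253906, 35.18955993652344), 80.63158416748047) circ ((477.0724792480469, -201.74905395507812), 18.77123260498047) medz 0.0715
0.07 px 273.5 64.0 area 2267.5 rect ((487.4537048339844, -121.09536743164062), (42.32106399536133, 41.879276275634766), 73.6161880493164) circ ((487.5173034667969, -120.9753646850586), 28.560569763183594) medz 0.0715
0.048 px 277.0 285.0 area 136.0 rect ((452.6675720214844, -349.2581787109375), (14.088601112365723, 26.05930519104004), 77.27029418945312) circ ((451.6273498535156, -353.9613342285156), 13.16390609741211) medz 0.048
0.048 px 275.2 222.8 area 1160.5 rect ((461.9515380859375, -278.1919860839844), (44.47574234008789, 42.15043258666992), 80.64317321777344) circ ((462.0471496582031, -278.06439208984375), 23.037443161010742) medz 0.0497
```

View pics/w1c.png

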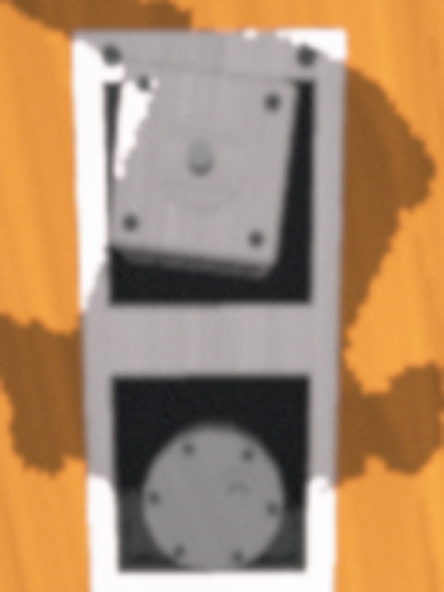

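```bash
python3 -m creep '{"slide":[[0.3,1,0],[0.3,1,0],[0.3,1,0],[0.3,1,0]],"twist":[[0,0,0.053],[0,0,0.053],[0,0,0.053],[0,0,0.053]],"fingers":[0.46,0.46,0.46,0.46]}' 40
python3 -m creep '{"slide":[[0.15,0.5,-0.6],[0.15,0.5,-0.6],[0.15,0.5,-0.6],[0.15,0.5,-0.6],[0.15,0.5,-0.6]],"twist":[[0,0,0],[0,0,0],[0,0,0],[0,0,0],[0,0,0]],"fingers":[0.46,0.46,0.46,0.46,0.46]}'
python3 - <<'E'
from h import *
d=optics.get_image("wrist"); cv2.imwrite("pics/w2.png",d["img"]); np.savez("w2.npz",**d)
P=cloud(d); m=((abs(P[...,2]-.024)<.006)).astype(np.uint8)
m[:, :150]=0; m[:,420:]=0
cs,_=cv2.findContours(m,0,1)
for c in cs:
    if cv2.contourArea(c)>500:
        H=cv2.convexHull(c); w=np.array([ray(d,*p[0],.024)[:2] for p in H]).astype(np.float32)*1000
        print(cv2.boundingRect(c),cv2.minEnclosingCircle(w),cv2.fitEllipse(w))
print(telemetry.get_state()["position"])
E
```

```text
clock: 2.3
position: [0.5211, -0.0778, 0.2465]
ee_rot: [-0.001, 0.643, 0.766, 0.001]
contact_force: [-0.4, -1.1, -0.1]
width: 0.0625
clock: 2.8
position: [0.5433, -0.008, 0.1567]
ee_rot: [0.0, 0.644, 0.765, -0.0]
contact_force: [0.6, 0.2, -0.7]
width: 0.0626
(367, 175, 53, 53) ((643.0398559570312, 5.1350579261779785), 24.446977615356445) ((643.0573120117188, 5.608910083770752), (46.80641174316406, 48.34921646118164), 72.22731018066406)
(254, 173, 50, 50) ((542.0691528320312, -8.071733474731445), 22.367704391479492) ((542.199951171875, -8.10263729095459), (43.382232666015625, 44.547630310058594), 7.938945770263672)
[ 0.54376607 -0.00827481  0.15742587]
```

View pics/w2.png

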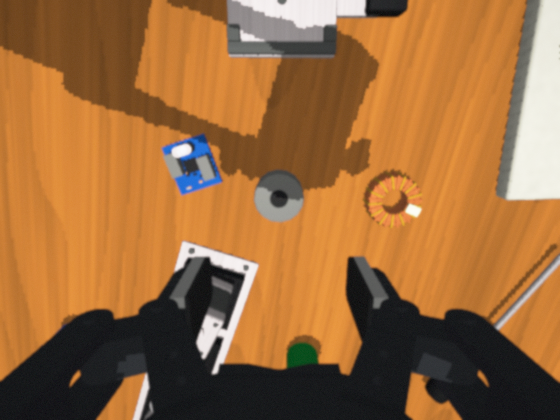

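```bash
python3 -m creep '{"slide":[[-0.01,0,-0.5],[-0.01,0,-0.7],[-0.01,0,-0.85],[-0.01,0,-0.95],[-0.01,0,-0.97],[-0.01,0,-0.97]],"twist":[[0,0,0],[0,0,0],[0,0,0],[0,0,0],[0,0,0],[0,0,0]],"fingers":[0.46,0.46,0.46,0.46,0.46,0.46]}' 40
python3 -m creep '{"slide":[[0,0,-0.03],[0,0,-0.06],[0,0,-0.06],[0,0,-0.06],[0,0,-0.06],[0,0,-0.06],[0,0,-0.06],[0,0,-0.06],[0,0,-0.06]],"twist":[[0,0,0],[0,0,0],[0,0,0],[0,0,0],[0,0,0],[0,0,0],[0,0,0],[0,0,0],[0,0,0]],"fingers":[0.46,0.46,0.3,0.2,0.1,0,-0.1,-0.2,-0.2]}' 40
```

```text
clock: 3.45
position: [0.5426, -0.0079, 0.0118]
ee_rot: [0.001, 0.645, 0.764, 0.0]
contact_force: [0.4, 0.0, 1.0]
width: 0.0626
clock: 4.35
position: [0.5418, -0.0066, 0.0024]
ee_rot: [0.0, 0.644, 0.765, 0.0]
contact_force: [-1.4, -0.1, 5.2]
width: 0.0422
```

```bash
python3 -m creep '{"slide":[[0,0,0],[0,0,0],[0,0,0.1],[0,0,0.3],[0,0,0.6],[0,0,0.6],[0,0,0.6]],"twist":[[0,0,0],[0,0,0],[0,0,0],[0,0,0],[0,0,0],[0,0,0],[0,0,0]],"fingers":[-0.6,-0.6,-0.6,-0.6,-0.6,-0.6,-0.6]}' 40
python3 - <<'E'
from h import *
d=optics.get_image("wrist"); cv2.imwrite("pics/w3.png",d["img"])
d=optics.get_image("scene"); cv2.imwrite("pics/s3.png",cv2.resize(d["img"][150:300,200:400],None,fx=3.5,fy=3.5))
E
```

```text
clock: 5.05
position: [0.542, -0.0067, 0.0926]
ee_rot: [0.001, 0.644, 0.765, 0.001]
contact_force: [-0.4, -0.8, -0.4]
width: 0.0423
```

View pics/w3.png

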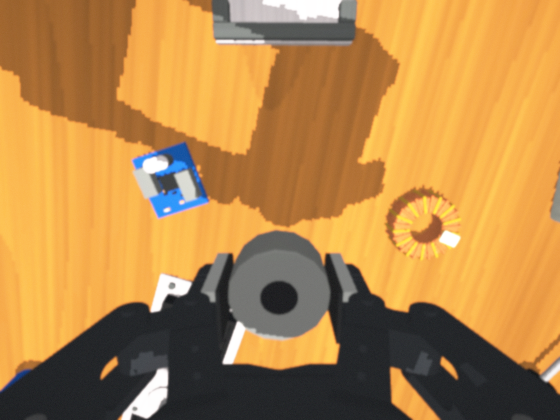

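View pics/s3.png

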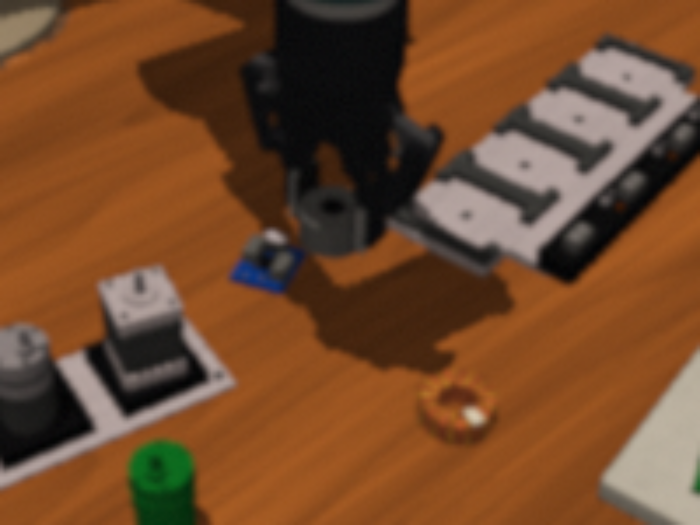

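```bash
python3 -m creep '{"slide":[[-0.2,0.3,0.5],[-0.2,1,0.5],[-0.2,1,0.5],[-0.2,1,0.5],[-0.2,1,0.5],[-0.2,1,0.5]],"twist":[[0,0,0],[0,0,0],[0,0,0],[0,0,0],[0,0,0],[0,0,0]],"fingers":[-0.6,-0.6,-0.6,-0.6,-0.6,-0.6]}' 40
python3 -m creep '{"slide":[[0,0.3,0],[0,0.3,0],[0,0.3,0]],"twist":[[0,0,0],[0,0,0],[0,0,0]],"fingers":[-0.6,-0.6,-0.6]}' 40
python3 - <<'E'
from h import *
d=optics.get_image("wrist"); cv2.imwrite("pics/w4.png",d["img"]); np.savez("w4.npz",**d)
s=telemetry.get_state(); print(s["position"],s["ee_rot"])
P=cloud(d); zt=s["position"][2]+.0216
m=(abs(P[...,2]-zt)<.004).astype(np.uint8); m[:,:225]=0; m[:,335:]=0;m[:200]=0
cs,_=cv2.findContours(m,0,1)
for c in cs:
    if cv2.contourArea(c)>500:
        print(cv2.boundingRect(c)); w=np.array([ray(d,*p[0],zt)[:2] for p in cv2.convexHull(c)]).astype(np.float32)*1000
        print(cv2.minEnclosingCircle(w),cv2.fitEllipse(w))
E
```

```text
clock: 5.75
position: [0.5105, 0.1435, 0.1653]
ee_rot: [-0.001, 0.643, 0.765, -0.001]
contact_force: [-0.2, -0.8, -0.5]
width: 0.0426
clock: 6.05
position: [0.511, 0.1873, 0.1653]
ee_rot: [-0.001, 0.644, 0.765, -0.002]
contact_force: [-0.1, -1.0, -1.1]
width: 0.0425
[0.51110641 0.18688024 0.16556715] [-3.64470321e-04  6.44393159e-01  7.64693007e-01 -1.38901037e-03]
(225, 245, 110, 96)
((510.60577392578125, 188.07281494140625), 25.61990737915039) ((510.4554138183594, 186.85675048828125), (45.28456115722656, 50.907920837402344), 102.93321990966797)
```

View pics/w4.png

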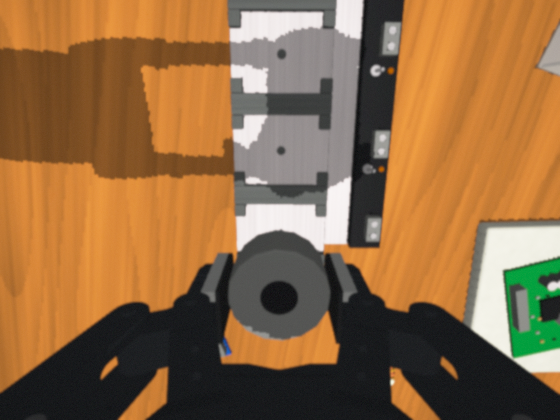

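```bash
cat >> h.py <<'E'
def dotf(d,u,v,r=7):
    g=cv2.cvtColor(d["img"],6); p=255-g[v-r:v+r+1,u-r:u+r+1].astype(float); p-=p.min()+0.5*(p.max()-p.min()); p=p.clip(0)
    y,x=np.mgrid[-r:r+1,-r:r+1]; return u+(p*x).sum()/p.sum(), v+(p*y).sum()/p.sum()
def load(f):
    d=dict(np.load(f)); return {k:(v if v.ndim else v.item()) for k,v in d.items()}
E
python3 - <<'E'
from h import *
d=load("w4.npz")
for u,v in[(281,54),(281,150)]:
    a=dotf(d,u,v); print(np.round(a,1),ray(d,*a,.008).round(4))
a=dotf(d,279,297,26);print(np.round(a,1),ray(d,*a,.187).round(4))
# left/right extents of spacer top at row widths -> circle fit by depth
P=cloud(d); m=(abs(P[...,2]-.187)<.003)
m[:,:228]=0; m[:,331:]=0; m[:200]=0
for v in (270,290,297,310,330):
    u=np.where(m[v])[0]; print(v,u.min(),u.max(), np.nanmedian(P[v,u,2]))
vv=np.where(m[:,279])[0]; print(vv.min(),vv.max(), ray(d,279,vv.min(),.187),ray(d,279,vv.max(),.187))
E
```

```text
[281.2  53.7] [0.4914 0.3046 0.008 ]
[280.7 150.2] [0.5049 0.2253 0.008 ]
[278.7 297.3] [0.5108 0.185  0.187 ]
270 228 330 0.18807922012073117
290 228 330 0.1886136253771458
297 228 329 0.18853775053486502
310 228 329 0.18844944417991616
330 246 310 0.18835352815861028
246 340 [0.506879  0.2081957 0.187    ] [0.51462738 0.16382308 0.187     ]
```

```bash
python3 -m creep '{"slide":[[-0.038,0.265,0],[-0.038,0.265,0],[-0.038,0.265,-0.3],[-0.038,0.265,-0.6],[-0.038,0.265,-0.8],[-0.038,0.265,-0.9],[-0.038,0.265,-0.95],[-0.038,0.265,-0.98],[-0.038,0.265,-0.98]],"twist":[[0,0,0],[0,0,0],[0,0,0],[0,0,0],[0,0,0],[0,0,0],[0,0,0],[0,0,0],[0,0,0]],"fingers":[-0.6,-0.6,-0.6,-0.6,-0.6,-0.6,-0.6,-0.6,-0.6]}' 40
```

```text
clock: 7.0
position: [0.5062, 0.2274, 0.0199]
ee_rot: [0.0, 0.644, 0.765, 0.0]
contact_force: [0.3, 0.1, -0.9]
width: 0.0427
```

```bash
python3 -m creep '{"slide":[[-0.006,-0.004,-0.02],[-0.006,-0.004,-0.04],[-0.006,-0.004,-0.05],[-0.006,-0.004,-0.05]],"twist":[[0,0,0],[0,0,0],[0,0,0],[0,0,0]],"fingers":[-0.6,-0.6,-0.6,-0.6]}' 40
python3 -m creep '{"slide":[[0,0,-0.005],[0,0,-0.01],[0,0,-0.01]],"twist":[[0,0,0],[0,0,0],[0,0,0]],"fingers":[-0.6,-0.6,-0.6]}' 40
```

```text
clock: 7.4
position: [0.5049, 0.2275, 0.0124]
ee_rot: [0.0, 0.644, 0.765, 0.0]
contact_force: [0.1, 0.1, 0.1]
width: 0.0426
clock: 7.7
position: [0.5049, 0.2275, 0.0108]
ee_rot: [0.0, 0.644, 0.765, 0.0]
contact_force: [-0.0, 0.6, -1.4]
width: 0.0424
```

```bash
python3 -m creep '{"slide":[[0,-0.003,-0.004],[0,-0.003,-0.008],[0,-0.003,-0.008]],"twist":[[0,0,0],[0,0,0],[0,0,0]],"fingers":[-0.6,-0.6,-0.6]}' 40
```

```text
clock: 8.0
position: [0.505, 0.2272, 0.0104]
ee_rot: [0.0, 0.644, 0.765, 0.0]
contact_force: [-1.0, 0.6, 6.2]
width: 0.0422
```

Contact (6 N). Release slowly, then rise and look.

```bash
python3 -m creep '{"slide":[[0,0,0],[0,0,0],[0,0,0],[0,0,0],[0,0,0],[0,0,0],[0,0,0],[0,0,0.1],[0,0,0.4],[0,0,0.7],[0,0,1],[0,0,1],[0,0,1]],"twist":[[0,0,0],[0,0,0],[0,0,0],[0,0,0],[0,0,0],[0,0,0],[0,0,0],[0,0,0],[0,0,0],[0,0,0],[0,0,0],[0,0,0],[0,0,0]],"fingers":[0.02,0.06,0.1,0.2,0.3,0.46,0.46,0.46,0.46,0.46,0.46,0.46,0.46]}' 40
python3 - <<'E'
from h import *
d=optics.get_image("wrist"); cv2.imwrite("pics/w5.png",d["img"]); np.savez("w5.npz",**d)
P=cloud(d); print(telemetry.get_state()["position"])
m=((abs(P[...,2]-.032)<.005)).astype(np.uint8); m[:, :220]=0; m[:,340:]=0
cs,_=cv2.findContours(m,0,1)
for c in cs:
    if cv2.contourArea(c)>500:
        H=cv2.convexHull(c); w=np.array([ray(d,*p[0],.032)[:2] for p in H]).astype(np.float32)*1000
        print(cv2.boundingRect(c),cv2.minEnclosingCircle(w),cv2.fitEllipse(w))
E
```

```text
clock: 9.3
position: [0.5055, 0.2272, 0.1609]
ee_rot: [0.001, 0.644, 0.765, 0.001]
contact_force: [0.0, 0.3, -0.3]
width: 0.0622
[0.5043696  0.22682703 0.15930756]
(253, 176, 51, 50) ((504.0630798339844, 225.49658203125), 22.257307052612305) ((504.37542724609375, 225.5047149658203), (43.403419494628906, 44.30158996582031), 12.032510757446289)
```

View pics/w5.png

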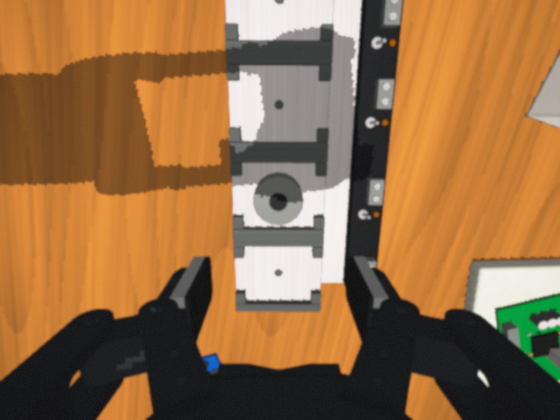

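```bash
python3 - <<'E'
from h import *
d=load("w5.npz")
a=np.array([ray(d,*dotf(d,279,104,6),.008),ray(d,*dotf(d,279,272,6),.008)]);print(a.round(4),a.mean(0).round(4)); v=a[0]-a[1];print(np.linalg.norm(v),np.degrees(np.arctan2(-v[0],v[1])))
print(ray(d,*dotf(d,278,202,14),.032))
E
```

```text
[[0.4915 0.3044 0.008 ]
 [0.5185 0.1458 0.008 ]] [0.505  0.2251 0.008 ]
0.16087851412186452 9.651751728889813
[0.50490019 0.22739349 0.032     ]
```

```bash
python3 -m creep '{"slide":[[-0.07,-1,0.2],[-0.07,-1,0.2],[-0.07,-1,0.2],[-0.07,-1,0.2]],"twist":[[0,0,-0.053],[0,0,-0.053],[0,0,-0.053],[0,0,-0.053]],"fingers":[0.46,0.46,0.46,0.46]}' 60
python3 -m creep '{"slide":[[-0.07,-1,0],[-0.07,-1,0],[-0.07,-1,0],[-0.07,-1,0]],"twist":[[0,0,0],[0,0,0],[0,0,0],[0,0,0]],"fingers":[0.46,0.46,0.46,0.46]}' 60
python3 -m creep '{"slide":[[-0.12,-1,-0.1],[-0.12,-1,-0.1],[-0.12,-1,-0.1],[-0.12,-1,-0.1]],"twist":[[0,0,0],[0,0,0],[0,0,0],[0,0,0]],"fingers":[0.46,0.46,0.46,0.46]}' 60
python3 -m creep '{"slide":[[-0.02,-0.36,-0.1],[-0.02,-0.36,-0.1],[-0.02,-0.36,-0.1],[-0.02,-0.36,-0.1]],"twist":[[0,0,0],[0,0,0],[0,0,0],[0,0,0]],"fingers":[0.46,0.46,0.46,0.46]}' 60
cat > top.py <<'E'
import sys
from h import *
name,zt=sys.argv[1],float(sys.argv[2]); r=float(sys.argv[3])
d=optics.get_image("wrist"); cv2.imwrite(f"pics/{name}.png",d["img"]); np.savez(name+".npz",**d)
P=cloud(d); s=telemetry.get_state(); print(s["position"],s["ee_rot"])
m=((abs(P[...,2]-zt)<.005)).astype(np.uint8); m[:, :180]=0; m[:,380:]=0
m=cv2.morphologyEx(m,cv2.MORPH_OPEN,np.ones((5,5)))
cs,_=cv2.findContours(m,0,1)
for c in cs:
    if cv2.contourArea(c)>300:
        w=np.array([ray(d,*p[0],zt)[:2] for p in cv2.convexHull(c)]).astype(np.float32)*1000
        print(cv2.boundingRect(c),"circ",np.round(np.hstack(cv2.minEnclosingCircle(w)),1),"rect",[np.round(x,1) for x in cv2.minAreaRect(w)], "ell",[np.round(x,1) for x in cv2.fitEllipse(w)])
E
python3 top.py w6 0.048 0.022
```

```text
clock: 9.75
position: [0.4934, 0.0723, 0.1887]
ee_rot: [0.0, 0.764, 0.645, -0.002]
contact_force: [0.7, 1.0, 0.2]
width: 0.0622
clock: 10.15
position: [0.4831, -0.0778, 0.1878]
ee_rot: [-0.0, 0.764, 0.645, -0.002]
contact_force: [-0.6, 0.9, 0.7]
width: 0.0622
clock: 10.55
position: [0.4652, -0.2268, 0.1723]
ee_rot: [-0.001, 0.763, 0.646, -0.001]
contact_force: [0.5, 0.3, 0.2]
width: 0.0623
clock: 10.95
position: [0.4629, -0.2749, 0.1588]
ee_rot: [-0.001, 0.762, 0.648, 0.0]
contact_force: [-0.1, 0.0, 0.2]
width: 0.0621
[ 0.46304855 -0.27487446  0.15922591] [-9.38049787e-04  7.61571900e-01  6.48079679e-01  3.01014469e-04]
(254, 183, 53, 52) circ [ 462.2 -278.6   22.2] rect [array([ 462.3, -278.3]), array([43.2, 42.4]), np.float64(80.9)] ell [array([ 462.3, -278.7]), array([43. , 44.4]), np.float64(170.7)]
```

View pics/w6.png

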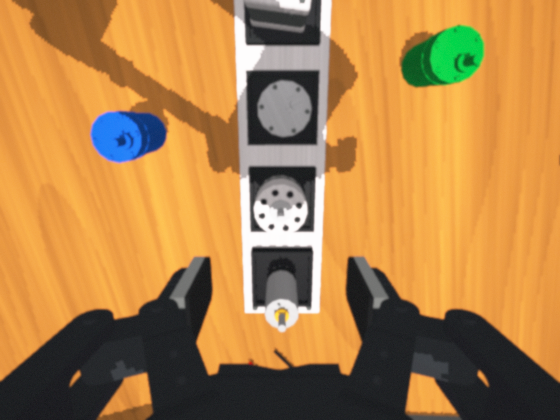

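```bash
python3 -m creep '{"slide":[[-0.005,-0.024,-0.3],[-0.005,-0.024,-0.6],[-0.005,-0.024,-0.8],[-0.005,-0.024,-0.9],[-0.005,-0.024,-0.935],[-0.005,-0.024,-0.935],[-0.005,-0.024,-0.935]],"twist":[[0,0,0],[0,0,0],[0,0,0],[0,0,0],[0,0,0],[0,0,0],[0,0,0]],"fingers":[0.46,0.46,0.46,0.46,0.46,0.46,0.46]}' 60
```

```text
clock: 11.7
position: [0.4632, -0.2805, 0.0205]
ee_rot: [0.001, 0.762, 0.648, 0.0]
contact_force: [0.5, 0.8, -0.4]
width: 0.0624
```

```bash
python3 -m creep '{"slide":[[0,0,0],[0,0,0],[0,0,0],[0,0,0],[0,0,0],[0,0,0],[0,0,0],[0,0,0]],"twist":[[0,0,0],[0,0,0],[0,0,0],[0,0,0],[0,0,0],[0,0,0],[0,0,0],[0,0,0]],"fingers":[0.3,0.2,0.1,0,-0.1,-0.3,-0.6,-0.6]}' 60
```

```text
clock: 12.5
position: [0.4626, -0.2809, 0.0204]
ee_rot: [0.001, 0.762, 0.647, 0.0]
contact_force: [0.1, -0.5, 6.2]
width: 0.0427
```

```bash
python3 -m creep '{"slide":[[0,0,0.05],[0,0,0.2],[0,0,0.5],[0,0,0.8],[0,0,1],[0,0,1]],"twist":[[0,0,0],[0,0,0],[0,0,0],[0,0,0],[0,0,0],[0,0,0]],"fingers":[-0.6,-0.6,-0.6,-0.6,-0.6,-0.6]}' 60
python3 -m creep '{"slide":[[0.07,1,0],[0.07,1,0],[0.07,1,0],[0.07,1,0],[0.07,1,0]],"twist":[[0,0,0.053],[0,0,0.053],[0,0,0.053],[0,0,0.053],[0,0,0.053]],"fingers":[-0.6,-0.6,-0.6,-0.6,-0.6]}' 60
python3 -m creep '{"slide":[[0.07,1,0],[0.07,1,0],[0.07,1,0],[0.07,1,0],[0.07,1,0]],"twist":[[0,0,0],[0,0,0],[0,0,0],[0,0,0],[0,0,0]],"fingers":[-0.6,-0.6,-0.6,-0.6,-0.6]}' 60
python3 -m creep '{"slide":[[0.14,1,0],[0.14,1,0],[0.14,1,0],[0.14,1,0],[0.14,1,0]],"twist":[[0,0,0],[0,0,0],[0,0,0],[0,0,0],[0,0,0]],"fingers":[-0.6,-0.6,-0.6,-0.6,-0.6]}' 60
python3 -m creep '{"slide":[[0,0.15,0],[0,0.15,0],[0,0.15,0],[0,0.15,0]],"twist":[[0,0,0],[0,0,0],[0,0,0],[0,0,0]],"fingers":[-0.6,-0.6,-0.6,-0.6]}' 60
python3 - <<'E'
from h import *
d=optics.get_image("wrist"); cv2.imwrite("pics/w7.png",d["img"]); np.savez("w7.npz",**d)
s=telemetry.get_state(); print(s["position"],s["ee_rot"])
P=cloud(d); zt=s["position"][2]-.0204+.048; print(zt)
m=(abs(P[...,2]-zt)<.006); m[:,:228]=0; m[:,331:]=0; m[:200]=0
vv=np.where(m[:,279])[0]; print(vv.min(),vv.max(), np.nanmedian(P[...,2][m]))
for v in (vv.min(),vv.max()): print(ray(d,279,v,zt))
for u,v in[(281,54),(281,150)]: pass
E
```

```text
clock: 13.1
position: [0.4645, -0.2825, 0.1743]
ee_rot: [0.005, 0.762, 0.648, 0.001]
contact_force: [0.7, -0.7, -2.1]
width: 0.0425
clock: 13.6
position: [0.4718, -0.1293, 0.1683]
ee_rot: [-0.001, 0.643, 0.766, -0.001]
contact_force: [-0.1, -0.4, -2.1]
width: 0.0425
clock: 14.1
position: [0.4832, 0.0191, 0.1687]
ee_rot: [-0.0, 0.644, 0.765, -0.001]
contact_force: [0.5, 0.0, -1.2]
width: 0.0426
clock: 14.6
position: [0.5048, 0.1681, 0.1687]
ee_rot: [0.0, 0.644, 0.765, -0.001]
contact_force: [-0.4, -0.4, -1.7]
width: 0.0422
clock: 15.0
position: [0.5043, 0.1898, 0.1692]
ee_rot: [0.0, 0.645, 0.764, -0.001]
contact_force: [-0.3, 0.9, -2.2]
width: 0.0423
[0.50427837 0.19010742 0.1692939 ] [ 1.72374972e-04  6.44970482e-01  7.64207357e-01 -4.04515556e-04]
0.19689389562635728
242 341 0.19831694932816413
[0.49946557 0.21481248 0.1968939 ]
[0.50708893 0.17048452 0.1968939 ]
```

View pics/w7.png

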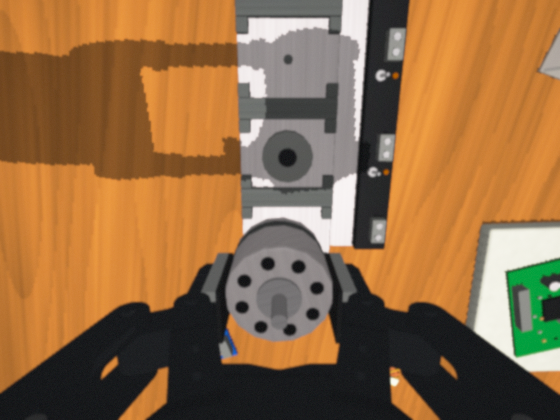

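```bash
python3 - <<'E'
from h import *
d=load("w7.npz")
P=cloud(d); m=((abs(P[...,2]-.032)<.005)).astype(np.uint8); m[:,:220]=0; m[:,340:]=0; m[:120]=0;m[190:]=0
cs,_=cv2.findContours(m,0,1)
for c in cs:
    if cv2.contourArea(c)>300:
        w=np.array([ray(d,*p[0],.032)[:2] for p in cv2.convexHull(c)]).astype(np.float32)*1000
        print(cv2.minEnclosingCircle(w),cv2.fitEllipse(w))
print(ray(d,*dotf(d,288,157,12),.032), ray(d,*dotf(d,288,60,6),.008))
P=cloud(d);m=(abs(P[...,2]-.1975)<.006).astype(np.uint8);m[:,:232]=0; m[:,328:]=0; m[:248]=0
E
```

```text
((504.39605712890625, 225.33839416503906), 21.956953048706055) ((504.3968200683594, 225.19456481933594), (43.2552375793457, 43.61115646362305), 13.948799133300781)
[0.50454389 0.22522469 0.032     ] [0.4914875  0.30453526 0.008     ]
```

```bash
python3 -m creep '{"slide":[[0.005,0.218,0],[0.005,0.218,0],[0.005,0.218,-0.2],[0.005,0.218,-0.4],[0.005,0.218,-0.6],[0.005,0.218,-0.7],[0.005,0.218,-0.75],[0.005,0.218,-0.78],[0.005,0.218,-0.78]],"twist":[[0,0,0],[0,0,0],[0,0,0],[0,0,0],[0,0,0],[0,0,0],[0,0,0],[0,0,0],[0,0,0]],"fingers":[-0.6,-0.6,-0.6,-0.6,-0.6,-0.6,-0.6,-0.6,-0.6]}' 60
python3 - <<'E'
from h import *
d=optics.get_image("wrist"); cv2.imwrite("pics/w8.png",d["img"])
s=telemetry.get_state(); print(s["position"])
d=optics.get_image("scene"); cv2.imwrite("pics/s8.png",cv2.resize(d["img"][130:250,280:440],None,fx=4,fy=4))
E
```

```text
clock: 15.95
position: [0.5053, 0.2243, 0.0526]
ee_rot: [0.0, 0.644, 0.765, 0.0]
contact_force: [0.4, -0.0, -1.7]
width: 0.0425
[0.50560633 0.22448009 0.05302744]
```

View pics/s8.png

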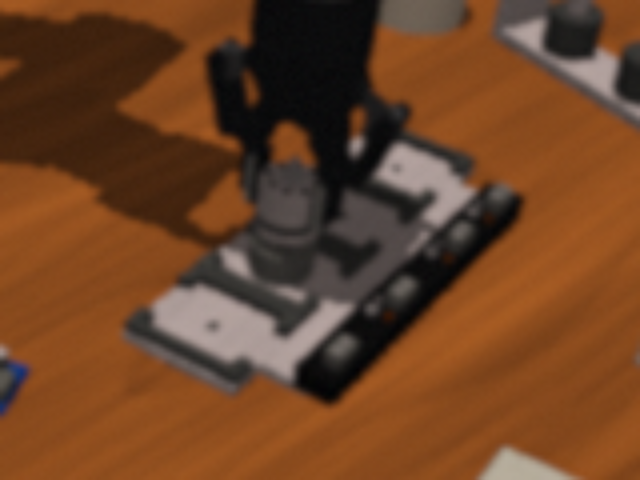

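```bash
python3 -m creep '{"slide":[[-0.002,-0.01,-0.02],[-0.002,-0.01,-0.04],[-0.002,-0.01,-0.055],[-0.002,-0.01,-0.06],[-0.002,-0.01,-0.06]],"twist":[[0,0,0],[0,0,0],[0,0,0],[0,0,0],[0,0,0]],"fingers":[-0.6,-0.6,-0.6,-0.6,-0.6]}' 60
python3 -m creep '{"slide":[[0,0,-0.004],[0,0,-0.008],[0,0,-0.008]],"twist":[[0,0,0],[0,0,0],[0,0,0]],"fingers":[-0.6,-0.6,-0.6]}' 60
```

```text
clock: 16.55
position: [0.5046, 0.2231, 0.0432]
ee_rot: [-0.0, 0.644, 0.765, -0.0]
contact_force: [-0.2, 0.0, -1.5]
width: 0.0426
clock: 16.85
position: [0.5047, 0.2232, 0.0424]
ee_rot: [0.0, 0.644, 0.765, 0.0]
contact_force: [-0.6, -0.4, -0.3]
width: 0.0419
```

```bash
python3 -m creep '{"slide":[[0,0,-0.004],[0,0,-0.007],[0,0,-0.007]],"twist":[[0,0,0],[0,0,0],[0,0,0]],"fingers":[-0.6,-0.6,-0.6]}' 60
```

```text
clock: 17.15
position: [0.5048, 0.2232, 0.0424]
ee_rot: [0.0, 0.644, 0.765, 0.0]
contact_force: [-2.5, 0.2, 6.7]
width: 0.0422
```

Contact at 0.0424 as predicted. Release and look.

```bash
python3 -m creep '{"slide":[[0,0,0],[0,0,0],[0,0,0],[0,0,0],[0,0,0],[0,0,0],[0,0,0],[0,0,0.1],[0,0,0.4],[0,0,0.7],[0,0,0.8],[0,0,0.8]],"twist":[[0,0,0],[0,0,0],[0,0,0],[0,0,0],[0,0,0],[0,0,0],[0,0,0],[0,0,0],[0,0,0],[0,0,0],[0,0,0],[0,0,0]],"fingers":[0.02,0.06,0.1,0.2,0.3,0.46,0.46,0.46,0.46,0.46,0.46,0.46]}' 60
python3 top.py w9 0.070 0.022
python3 - <<'E'
from h import *
d=optics.get_image("scene"); cv2.imwrite("pics/s9.png",cv2.resize(d["img"][130:250,280:440],None,fx=4,fy=4))
E
```

```text
clock: 18.35
position: [0.5066, 0.2237, 0.1642]
ee_rot: [0.002, 0.644, 0.765, 0.003]
contact_force: [0.1, 0.1, -0.2]
width: 0.062
[0.50509575 0.22329301 0.16199704] [6.99130358e-04 6.44149947e-01 7.64898208e-01 1.04377457e-03]
(247, 180, 57, 56) circ [503.4 225.5  22.2] rect [array([503.3, 225.7]), array([42.6, 43.5]), np.float64(9.8)] ell [array([503.6, 225.6]), array([43.2, 44.4]), np.float64(14.8)]
```

View pics/w9.png

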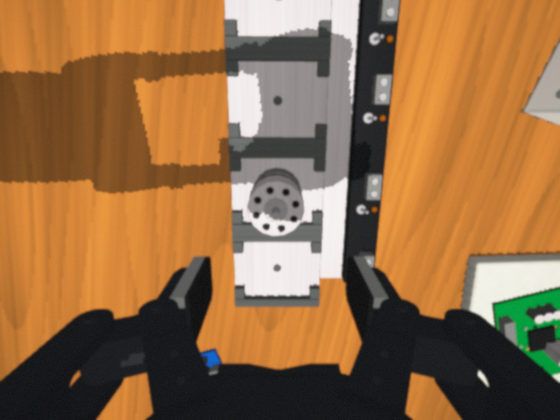

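View pics/s9.png

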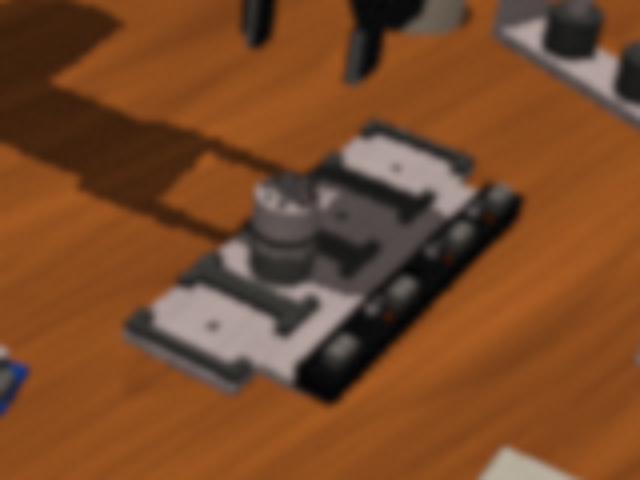

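```bash
python3 -m creep '{"slide":[[-0.07,-1,0.1],[-0.07,-1,0.1],[-0.07,-1,0.1],[-0.07,-1,0.1]],"twist":[[0,0,-0.053],[0,0,-0.053],[0,0,-0.053],[0,0,-0.053]],"fingers":[0.46,0.46,0.46,0.46]}' 60
python3 -m creep '{"slide":[[-0.06,-1,0],[-0.06,-1,0],[-0.06,-1,0],[-0.06,-1,0]],"twist":[[0,0,0],[0,0,0],[0,0,0],[0,0,0]],"fingers":[0.46,0.46,0.46,0.46]}' 60
python3 -m creep '{"slide":[[-0.05,-0.82,0],[-0.05,-0.82,0],[-0.05,-0.82,0],[-0.05,-0.82,0],[-0.05,-0.82,0]],"twist":[[0,0,0],[0,0,0],[0,0,0],[0,0,0],[0,0,0]],"fingers":[0.46,0.46,0.46,0.46,0.46]}' 60
python3 top.py w10 0.070 0.022
```

```text
clock: 18.85
position: [0.4927, 0.068, 0.1745]
ee_rot: [-0.0, 0.764, 0.645, -0.002]
contact_force: [-0.3, 0.5, -0.4]
width: 0.0626
clock: 19.25
position: [0.4844, -0.0816, 0.1743]
ee_rot: [-0.0, 0.764, 0.645, -0.002]
contact_force: [0.2, 0.4, 0.4]
width: 0.0624
clock: 19.75
position: [0.4772, -0.1983, 0.1746]
ee_rot: [-0.002, 0.762, 0.647, 0.0]
contact_force: [-0.6, -0.6, -0.4]
width: 0.0621
[ 0.47721932 -0.19787992  0.17491501] [-1.69207399e-03  7.61824011e-01  6.47781837e-01  6.49386257e-05]
(259, 189, 45, 45) circ [ 477.1 -201.7   18.9] rect [array([ 477.1, -201.9]), array([36.5, 35.1]), np.float64(80.8)] ell [array([ 477.1, -201.7]), array([36.3, 37.7]), np.float64(169.1)]
(247, 70, 63, 66) circ [ 487.6 -120.6   28.5] rect [array([ 487.7, -120.6]), array([41.8, 41.8]), np.float64(73.8)] ell [array([ 488.2, -121.7]), array([52. , 54.1]), np.float64(138.9)]
```

View pics/w10.png

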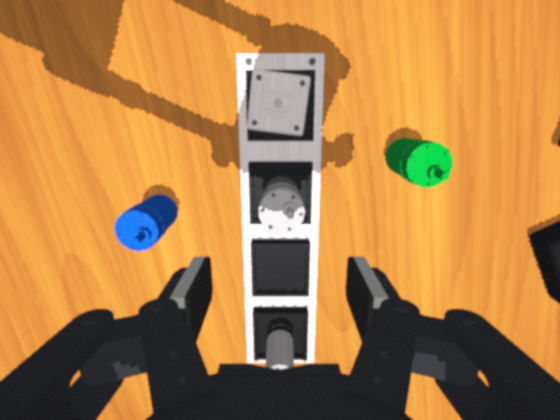

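```bash
python3 -m creep '{"slide":[[0,-0.017,-0.3],[0,-0.017,-0.6],[0,-0.017,-0.8],[0,-0.017,-0.9],[0,-0.017,-0.94],[0,-0.017,-0.94],[0,-0.017,-0.94]],"twist":[[0,0,0],[0,0,0],[0,0,0],[0,0,0],[0,0,0],[0,0,0],[0,0,0]],"fingers":[0.46,0.46,0.46,0.46,0.46,0.46,0.46]}' 60
```

```text
clock: 20.5
position: [0.4785, -0.202, 0.0359]
ee_rot: [0.001, 0.762, 0.648, 0.0]
contact_force: [-0.4, 0.2, 0.4]
width: 0.0621
```

```bash
python3 -m creep '{"slide":[[0,0,0],[0,0,0],[0,0,0],[0,0,0],[0,0,0],[0,0,0],[0,0,0],[0,0,0]],"twist":[[0,0,0],[0,0,0],[0,0,0],[0,0,0],[0,0,0],[0,0,0],[0,0,0],[0,0,0]],"fingers":[0.3,0.2,0.1,0,-0.1,-0.3,-0.6,-0.6]}' 60
```

```text
clock: 21.3
position: [0.4778, -0.2026, 0.0355]
ee_rot: [0.0, 0.762, 0.648, 0.0]
contact_force: [-1.0, -0.3, 5.8]
width: 0.0358
```

```bash
python3 -m creep '{"slide":[[0,0,0.05],[0,0,0.2],[0,0,0.5],[0,0,0.8],[0,0,1],[0,0,1]],"twist":[[0,0,0],[0,0,0],[0,0,0],[0,0,0],[0,0,0],[0,0,0]],"fingers":[-0.6,-0.6,-0.6,-0.6,-0.6,-0.6]}' 60
python3 -m creep '{"slide":[[0.03,1,0],[0.03,1,0],[0.03,1,0],[0.03,1,0],[0.03,1,0]],"twist":[[0,0,0.053],[0,0,0.053],[0,0,0.053],[0,0,0.053],[0,0,0.053]],"fingers":[-0.6,-0.6,-0.6,-0.6,-0.6]}' 60
python3 -m creep '{"slide":[[0.03,1,0],[0.03,1,0],[0.03,1,0],[0.03,1,0],[0.03,1,0]],"twist":[[0,0,0],[0,0,0],[0,0,0],[0,0,0],[0,0,0]],"fingers":[-0.6,-0.6,-0.6,-0.6,-0.6]}' 60
python3 -m creep '{"slide":[[0.03,1,0],[0.03,1,0],[0.03,1,0],[0.03,1,0],[0.03,1,0]],"twist":[[0,0,0],[0,0,0],[0,0,0],[0,0,0],[0,0,0]],"fingers":[-0.6,-0.6,-0.6,-0.6,-0.6]}' 60
python3 -m creep '{"slide":[[0,0.36,0],[0,0.36,0],[0,0.36,0],[0,0.36,0],[0,0.36,0]],"twist":[[0,0,0],[0,0,0],[0,0,0],[0,0,0],[0,0,0]],"fingers":[-0.6,-0.6,-0.6,-0.6,-0.6]}' 60
python3 - <<'E'
from h import *
d=optics.get_image("wrist"); cv2.imwrite("pics/w11.png",d["img"]); np.savez("w11.npz",**d)
s=telemetry.get_state(); print(s["position"],s["ee_rot"])
P=cloud(d); zt=s["position"][2]-.0355+.070; 
m=(abs(P[...,2]-zt)<.004); m[:,:235]=0; m[:,324:]=0; m[:200]=0
vv=np.where(m[:,279])[0]; print(vv.min(),vv.max(), np.nanmedian(P[...,2][m]),zt)
for v in (vv.min(),vv.max()): print(ray(d,279,v,zt))
E
```

```text
clock: 21.9
position: [0.4801, -0.2038, 0.1897]
ee_rot: [0.005, 0.762, 0.648, 0.002]
contact_force: [0.0, -0.4, -2.0]
width: 0.0357
clock: 22.4
position: [0.481, -0.0512, 0.1837]
ee_rot: [-0.001, 0.643, 0.766, -0.001]
contact_force: [-0.2, -0.7, -2.4]
width: 0.0358
clock: 22.9
position: [0.4865, 0.0971, 0.1842]
ee_rot: [-0.0, 0.644, 0.765, -0.001]
contact_force: [0.2, -0.2, -2.3]
width: 0.0356
clock: 23.4
position: [0.4916, 0.246, 0.1843]
ee_rot: [0.0, 0.644, 0.765, -0.001]
contact_force: [-0.5, -0.6, -1.7]
width: 0.0358
clock: 23.9
position: [0.4914, 0.2995, 0.185]
ee_rot: [0.0, 0.645, 0.764, -0.001]
contact_force: [-0.3, -0.2, -1.6]
width: 0.0357
[0.49135832 0.29978797 0.18512784] [ 1.92182831e-04  6.44964376e-01  7.64212545e-01 -3.21268876e-04]
261 349 0.22086018751046013 0.21962783947518788
[0.48727498 0.31995652 0.21962784]
[0.49381786 0.28190906 0.21962784]
```

View pics/w11.png

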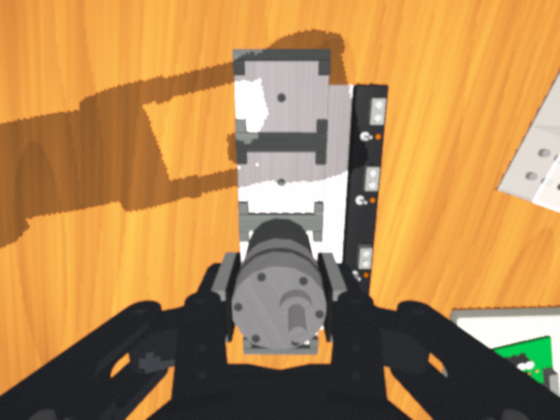

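```bash
python3 - <<'E'
from h import *
d=load("w11.npz")
for u,v in[(281,97),(281,182)]: print(ray(d,*dotf(d,u,v,6),.008))
E
```

```text
[0.47825527 0.38328728 0.008     ]
[0.49152845 0.30533321 0.008     ]
```

```bash
python3 -m creep '{"slide":[[0.006,0.018,0],[0.006,0.018,-0.2],[0.006,0.018,-0.45],[0.006,0.018,-0.7],[0.006,0.018,-0.85],[0.006,0.018,-0.92],[0.006,0.018,-0.945],[0.006,0.018,-0.945],[0.006,0.018,-0.945]],"twist":[[0,0,0],[0,0,0],[0,0,0],[0,0,0],[0,0,0],[0,0,0],[0,0,0],[0,0,0],[0,0,0]],"fingers":[-0.6,-0.6,-0.6,-0.6,-0.6,-0.6,-0.6,-0.6,-0.6]}' 60
```

```text
clock: 24.85
position: [0.4932, 0.3048, 0.0448]
ee_rot: [0.001, 0.644, 0.765, 0.001]
contact_force: [0.0, -0.0, -1.6]
width: 0.0359
```

```bash
python3 -m creep '{"slide":[[-0.006,-0.007,-0.02],[-0.006,-0.007,-0.04],[-0.006,-0.007,-0.06],[-0.006,-0.007,-0.067],[-0.006,-0.007,-0.067]],"twist":[[0,0,0],[0,0,0],[0,0,0],[0,0,0],[0,0,0]],"fingers":[-0.6,-0.6,-0.6,-0.6,-0.6]}' 60
python3 -m creep '{"slide":[[0,0,-0.004],[0,0,-0.008],[0,0,-0.008]],"twist":[[0,0,0],[0,0,0],[0,0,0]],"fingers":[-0.6,-0.6,-0.6]}' 60
```

```text
clock: 25.35
position: [0.491, 0.3032, 0.0336]
ee_rot: [-0.0, 0.644, 0.765, -0.0]
contact_force: [-1.2, -0.5, 0.4]
width: 0.0359
clock: 25.65
position: [0.4911, 0.3032, 0.0335]
ee_rot: [0.0, 0.644, 0.765, 0.0]
contact_force: [-1.7, -1.3, 8.3]
width: 0.0358
```

```bash
python3 -m creep '{"slide":[[0,0,0],[0,0,0],[0,0,0],[0,0,0],[0,0,0],[0,0,0],[0,0,0],[0,0,0.1],[0,0,0.4],[0,0,0.7],[0,0,0.9],[0,0,0.9],[0,0,0.9]],"twist":[[0,0,0],[0,0,0],[0,0,0],[0,0,0],[0,0,0],[0,0,0],[0,0,0],[0,0,0],[0,0,0],[0,0,0],[0,0,0],[0,0,0],[0,0,0]],"fingers":[-0.14,-0.1,-0.05,0.1,0.3,0.46,0.46,0.46,0.46,0.46,0.46,0.46,0.46]}' 60
python3 top.py w12 0.068 0.022
```

```text
clock: 26.95
position: [0.4912, 0.3033, 0.1677]
ee_rot: [0.0, 0.644, 0.765, 0.001]
contact_force: [0.1, -0.4, -0.7]
width: 0.0626
[0.49048901 0.30291032 0.16644004] [-2.49206690e-04  6.44197123e-01  7.64859251e-01 -5.74913861e-04]
(253, 274, 51, 46) circ [503.6 225.8  23.4] rect [array([503.3, 226.8]), array([42.3, 43.1]), np.float64(8.6)] ell [array([503.5, 225.7]), array([43.9, 47.3]), np.float64(4.8)]
(256, 185, 46, 46) circ [490.1 304.2  18.9] rect [array([490.3, 304.1]), array([35.1, 36.4]), np.float64(9.9)] ell [array([490.3, 304.2]), array([36.4, 37.7]), np.float64(12.4)]
```

View pics/w12.png

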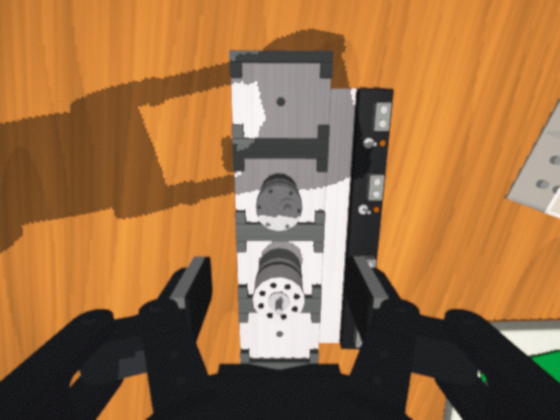

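```bash
python3 -m creep '{"slide":[[0,-1,0.1],[0,-1,0.1],[0,-1,0.1],[0,-1,0.1]],"twist":[[0,0,-0.072],[0,0,-0.072],[0,0,-0.072],[0,0,-0.072]],"fingers":[0.46,0.46,0.46,0.46]}' 70
python3 -m creep '{"slide":[[-0.01,-1,0],[-0.01,-1,0],[-0.01,-1,0],[-0.01,-1,0]],"twist":[[0,0,0],[0,0,0],[0,0,0],[0,0,0]],"fingers":[0.46,0.46,0.46,0.46]}' 70
python3 -m creep '{"slide":[[-0.01,-0.82,0],[-0.01,-0.82,0],[-0.01,-0.82,0],[-0.01,-0.82,0],[-0.01,-0.82,0],[-0.01,-0.82,0]],"twist":[[0,0,0],[0,0,0],[0,0,0],[0,0,0],[0,0,0],[0,0,0]],"fingers":[0.46,0.46,0.46,0.46,0.46,0.46]}' 70
python3 top.py w13 0.070 0.022
```

```text
clock: 27.4
position: [0.49, 0.1479, 0.1808]
ee_rot: [0.0, 0.801, 0.598, -0.002]
contact_force: [0.6, 0.7, -0.7]
width: 0.0624
clock: 27.8
position: [0.4891, -0.0016, 0.1805]
ee_rot: [0.0, 0.801, 0.599, -0.002]
contact_force: [0.8, 1.0, -0.7]
width: 0.0621
clock: 28.4
position: [0.4878, -0.1179, 0.1813]
ee_rot: [-0.001, 0.799, 0.602, -0.0]
contact_force: [0.8, 0.7, -0.5]
width: 0.0625
[ 0.48794281 -0.11794731  0.1816035 ] [-7.84217867e-04  7.98713716e-01  6.01710714e-01 -2.58186920e-05]
(255, 181, 53, 51) circ [ 487.9 -120.1   28.8] rect [array([ 488. , -119.7]), array([42.3, 41.8]), np.float64(74.1)] ell [array([ 487.4, -121.5]), array([46.8, 75. ]), np.float64(162.8)]
```

View pics/w13.png

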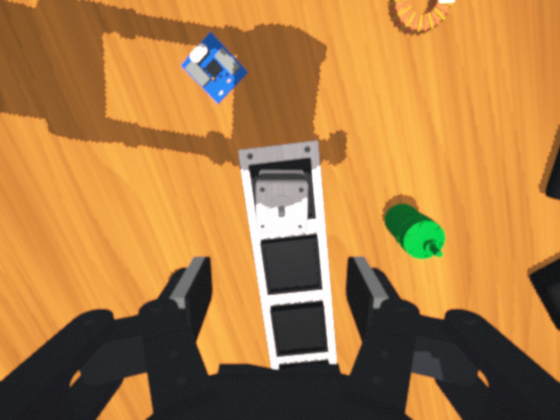

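```bash
python3 -m creep '{"slide":[[-0.003,-0.004,-0.3],[-0.003,-0.004,-0.6],[-0.003,-0.004,-0.8],[-0.003,-0.004,-0.92],[-0.003,-0.004,-0.98],[-0.003,-0.004,-0.99],[-0.003,-0.004,-0.99]],"twist":[[0,0,0],[0,0,0],[0,0,0],[0,0,0],[0,0,0],[0,0,0],[0,0,0]],"fingers":[0.46,0.46,0.46,0.46,0.46,0.46,0.46]}' 70
```

```text
clock: 29.15
position: [0.4884, -0.12, 0.0342]
ee_rot: [0.001, 0.799, 0.601, 0.0]
contact_force: [-0.7, -0.7, -0.1]
width: 0.0621
```

```bash
python3 -m creep '{"slide":[[0,0,0],[0,0,0],[0,0,0],[0,0,0],[0,0,0],[0,0,0],[0,0,0],[0,0,0]],"twist":[[0,0,0],[0,0,0],[0,0,0],[0,0,0],[0,0,0],[0,0,0],[0,0,0],[0,0,0]],"fingers":[0.3,0.2,0.1,0,-0.1,-0.3,-0.6,-0.6]}' 70
```

```text
clock: 29.95
position: [0.4887, -0.1208, 0.0344]
ee_rot: [0.001, 0.799, 0.601, 0.001]
contact_force: [2.0, 0.5, 5.9]
width: 0.0412
```

```bash
python3 -m creep '{"slide":[[0,0,0.05],[0,0,0.2],[0,0,0.5],[0,0,0.8],[0,0,1],[0,0,1]],"twist":[[0,0,0],[0,0,0],[0,0,0],[0,0,0],[0,0,0],[0,0,0]],"fingers":[-0.6,-0.6,-0.6,-0.6,-0.6,-0.6]}' 70
python3 -m creep '{"slide":[[0,1,0],[0,1,0],[0,1,0],[0,1,0],[0,1,0]],"twist":[[0,0,0.072],[0,0,0.072],[0,0,0.072],[0,0,0.072],[0,0,0.072]],"fingers":[-0.6,-0.6,-0.6,-0.6,-0.6]}' 70
python3 -m creep '{"slide":[[-0.03,1,0],[-0.03,1,0],[-0.03,1,0],[-0.03,1,0],[-0.03,1,0]],"twist":[[0,0,0],[0,0,0],[0,0,0],[0,0,0],[0,0,0]],"fingers":[-0.6,-0.6,-0.6,-0.6,-0.6]}' 70
python3 -m creep '{"slide":[[-0.03,1,0],[-0.03,1,0],[-0.03,1,0],[-0.03,1,0],[-0.03,1,0]],"twist":[[0,0,0],[0,0,0],[0,0,0],[0,0,0],[0,0,0]],"fingers":[-0.6,-0.6,-0.6,-0.6,-0.6]}' 70
python3 -m creep '{"slide":[[0,0.35,0],[0,0.35,0],[0,0.35,0],[0,0.35,0],[0,0.35,0]],"twist":[[0,0,0],[0,0,0],[0,0,0],[0,0,0],[0,0,0]],"fingers":[-0.6,-0.6,-0.6,-0.6,-0.6]}' 70
python3 - <<'E'
from h import *
d=optics.get_image("wrist"); cv2.imwrite("pics/w14.png",d["img"]); np.savez("w14.npz",**d)
s=telemetry.get_state(); print(s["position"],s["ee_rot"])
P=cloud(d); zt=s["position"][2]-.0344+.070; 
m=(abs(P[...,2]-zt)<.004); m[:,:235]=0; m[:,324:]=0; m[:200]=0
vv=np.where(m[:,265])[0]; print(vv.min(),vv.max(), np.nanmedian(P[...,2][m]),zt)
for v in (vv.min(),vv.max()): print(ray(d,279,v,zt))
E
```

```text
clock: 30.55
position: [0.4897, -0.1212, 0.1876]
ee_rot: [0.003, 0.799, 0.601, 0.002]
contact_force: [0.7, 0.1, -3.4]
width: 0.0411
clock: 31.05
position: [0.4857, 0.0308, 0.1815]
ee_rot: [-0.002, 0.643, 0.766, -0.002]
contact_force: [-1.0, -0.2, -3.8]
width: 0.0411
clock: 31.55
position: [0.4825, 0.1791, 0.1822]
ee_rot: [-0.0, 0.644, 0.765, -0.002]
contact_force: [1.2, -0.7, -3.3]
width: 0.0414
clock: 32.05
position: [0.479, 0.3281, 0.1824]
ee_rot: [0.0, 0.644, 0.765, -0.001]
contact_force: [0.3, -0.4, -2.2]
width: 0.0409
clock: 32.55
position: [0.479, 0.38, 0.1835]
ee_rot: [0.0, 0.645, 0.764, -0.001]
contact_force: [0.3, 0.1, -2.9]
width: 0.0412
[0.47894951 0.38039305 0.18361652] [ 1.51555274e-04  6.44923774e-01  7.64246802e-01 -3.58626042e-04]
255 356 0.2206182847464241 0.21921652026533384
[0.47439579 0.4033987  0.21921652]
[0.48184311 0.36010755 0.21921652]
```

View pics/w14.png

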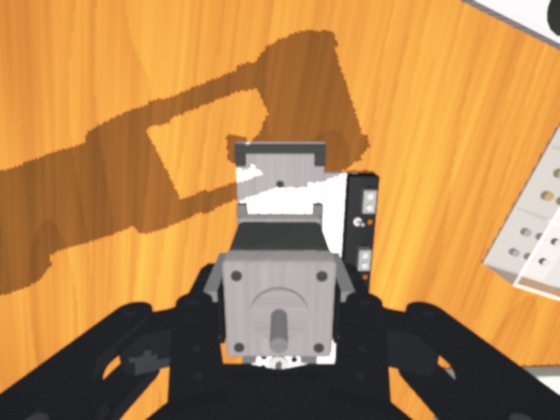

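```bash
python3 -m creep '{"slide":[[0,0,0],[0,0,-0.2],[0,0,-0.45],[0,0,-0.7],[0,0,-0.85],[0,0,-0.92],[0,0,-0.937],[0,0,-0.937],[0,0,-0.937]],"twist":[[0,0,0],[0,0,0],[0,0,0],[0,0,0],[0,0,0],[0,0,0],[0,0,0],[0,0,0],[0,0,0]],"fingers":[-0.6,-0.6,-0.6,-0.6,-0.6,-0.6,-0.6,-0.6,-0.6]}' 70
python3 - <<'E'
from h import *
d=optics.get_image("wrist"); print(ray(d,*dotf(d,280,184,6),.008))
E
```

```text
clock: 33.5
position: [0.4799, 0.3828, 0.0447]
ee_rot: [0.001, 0.644, 0.765, 0.002]
contact_force: [0.4, -0.1, -3.5]
width: 0.0413
[0.47408084 0.41672822 0.008     ]
```

```bash
python3 -m creep '{"slide":[[0,-0.002,-0.02],[0,-0.002,-0.04],[0,-0.002,-0.06],[0,-0.002,-0.065],[0,-0.002,-0.065]],"twist":[[0,0,0],[0,0,0],[0,0,0],[0,0,0],[0,0,0]],"fingers":[-0.6,-0.6,-0.6,-0.6,-0.6]}' 70
python3 -m creep '{"slide":[[0,0,-0.004],[0,0,-0.008],[0,0,-0.008]],"twist":[[0,0,0],[0,0,0],[0,0,0]],"fingers":[-0.6,-0.6,-0.6]}' 70
```

```text
clock: 34.05
position: [0.4785, 0.3817, 0.033]
ee_rot: [-0.0, 0.644, 0.765, -0.0]
contact_force: [0.1, -1.1, -3.8]
width: 0.0408
clock: 34.35
position: [0.4788, 0.3819, 0.0325]
ee_rot: [0.0, 0.644, 0.765, 0.0]
contact_force: [-0.7, 0.3, -1.9]
width: 0.041
```

```bash
python3 -m creep '{"slide":[[0,0,-0.004],[0,0,-0.008],[0,0,-0.008]],"twist":[[0,0,0],[0,0,0],[0,0,0]],"fingers":[-0.6,-0.6,-0.6]}' 70
```

```text
clock: 34.65
position: [0.4789, 0.3819, 0.0324]
ee_rot: [0.0, 0.644, 0.765, 0.001]
contact_force: [-1.6, -1.1, 6.3]
width: 0.0414
```

```bash
python3 -m creep '{"slide":[[0,0,0],[0,0,0],[0,0,0],[0,0,0],[0,0,0],[0,0,0],[0,0,0],[0,0,0.1],[0,0,0.4],[0,0,0.7],[0,0,0.9],[0,0,0.9],[0,0,0.9]],"twist":[[0,0,0],[0,0,0],[0,0,0],[0,0,0],[0,0,0],[0,0,0],[0,0,0],[0,0,0],[0,0,0],[0,0,0],[0,0,0],[0,0,0],[0,0,0]],"fingers":[-0.02,0.03,0.08,0.15,0.3,0.46,0.46,0.46,0.46,0.46,0.46,0.46,0.46]}' 60
python3 top.py w15 0.068 0.022
```

```text
clock: 35.95
position: [0.4788, 0.3819, 0.1665]
ee_rot: [0.0, 0.644, 0.765, 0.001]
contact_force: [-0.7, -0.2, -0.3]
width: 0.0626
[0.47806823 0.38142273 0.16522246] [-1.62845920e-04  6.44169309e-01  7.64882663e-01 -6.21843035e-04]
(257, 353, 40, 16) circ [501.  239.1  17.7] rect [array([500.5, 242. ]), array([35.2, 16.3]), np.float64(9.8)] ell [array([501.2, 241.4]), array([16.8, 36.5]), np.float64(100.0)]
(256, 278, 43, 41) circ [490.4 305.   19.8] rect [array([490.1, 304.6]), array([35.5, 38.3]), np.float64(9.9)] ell [array([490.2, 304.9]), array([36.9, 39.8]), np.float64(7.3)]
(252, 182, 55, 53) circ [478.3 382.5  28.8] rect [array([478. , 382.6]), array([42. , 41.9]), np.float64(9.9)] ell [array([478.3, 381.6]), array([ 42.9, 116.8]), np.float64(9.8)]
```

View pics/w15.png

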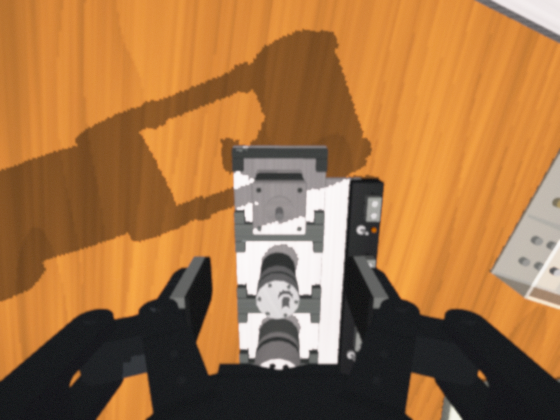

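```bash
python3 -m creep '{"slide":[[0,-1,0.1],[0,-1,0.1],[0,-1,0.1],[0,-1,0.1]],"twist":[[0,0,-0.053],[0,0,-0.053],[0,0,-0.053],[0,0,-0.053]],"fingers":[0.3,0.3,0.3,0.3]}' 50
python3 -m creep '{"slide":[[0,-1,0],[0,-1,0],[0,-1,0],[0,-1,0]],"twist":[[0,0,0],[0,0,0],[0,0,0],[0,0,0]],"fingers":[0.3,0.3,0.3,0.3]}' 50
python3 -m creep '{"slide":[[-0.03,-1,0],[-0.03,-1,0],[-0.03,-1,0],[-0.03,-1,0]],"twist":[[0,0,0],[0,0,0],[0,0,0],[0,0,0]],"fingers":[0.3,0.3,0.3,0.3]}' 50
python3 -m creep '{"slide":[[-0.08,-1,0],[-0.08,-1,0],[-0.08,-1,0],[-0.08,-1,0]],"twist":[[0,0,0],[0,0,0],[0,0,0],[0,0,0]],"fingers":[0.3,0.3,0.3,0.3]}' 50
python3 -m creep '{"slide":[[-0.08,-0.88,0],[-0.08,-0.88,0],[-0.08,-0.88,0],[-0.08,-0.88,0],[-0.08,-0.88,0],[-0.08,-0.88,0]],"twist":[[0,0,0],[0,0,0],[0,0,0],[0,0,0],[0,0,0],[0,0,0]],"fingers":[0.3,0.3,0.3,0.3,0.3,0.3]}' 50
python3 top.py w16 0.070 0.022
```

```text
clock: 36.4
position: [0.4773, 0.2264, 0.1795]
ee_rot: [0.0, 0.764, 0.646, -0.003]
contact_force: [-0.0, 0.5, 0.4]
width: 0.0555
clock: 36.8
position: [0.4779, 0.0771, 0.1793]
ee_rot: [-0.0, 0.764, 0.645, -0.002]
contact_force: [0.6, 0.7, -0.8]
width: 0.0557
clock: 37.2
position: [0.4744, -0.0725, 0.1797]
ee_rot: [0.0, 0.764, 0.645, -0.001]
contact_force: [0.3, 2.5, -0.8]
width: 0.0558
clock: 37.6
position: [0.4628, -0.2224, 0.1797]
ee_rot: [0.001, 0.763, 0.646, -0.001]
contact_force: [-0.6, 0.7, 0.1]
width: 0.0554
clock: 38.2
position: [0.4506, -0.3477, 0.1801]
ee_rot: [-0.001, 0.762, 0.648, 0.0]
contact_force: [0.1, -0.4, -0.6]
width: 0.0553
[ 0.45060143 -0.34782869  0.18039503] [-9.51893997e-04  7.61393592e-01  6.48289112e-01  3.44878481e-04]
(266, 202, 33, 32) circ [ 450.  -359.1   14.4] rect [array([ 450.5, -358.4]), array([26.6, 26.3]), np.float64(80.9)] ell [array([ 450.1, -359.3]), array([27.7, 28.9]), np.float64(171.9)]
```

View pics/w16.png

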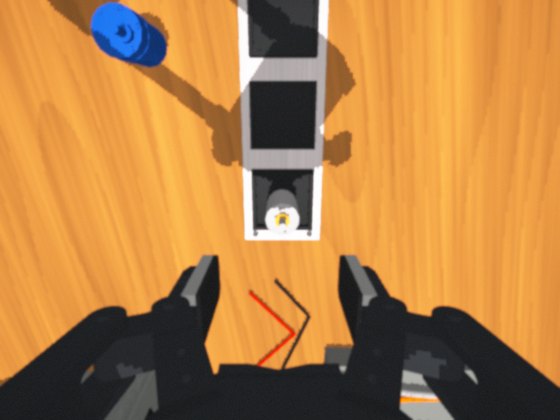

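```bash
python3 -m creep '{"slide":[[-0.004,-0.063,-0.1],[-0.004,-0.063,-0.35],[-0.004,-0.063,-0.6],[-0.004,-0.063,-0.8],[-0.004,-0.063,-0.92],[-0.004,-0.063,-0.97],[-0.004,-0.063,-0.975],[-0.004,-0.063,-0.975]],"twist":[[0,0,0],[0,0,0],[0,0,0],[0,0,0],[0,0,0],[0,0,0],[0,0,0],[0,0,0]],"fingers":[0.3,0.3,0.3,0.3,0.3,0.3,0.3,0.3]}' 50
```

```text
clock: 39.05
position: [0.4504, -0.3596, 0.0356]
ee_rot: [0.001, 0.762, 0.648, 0.0]
contact_force: [0.8, -0.1, -0.7]
width: 0.0557
```

```bash
python3 -m creep '{"slide":[[0,0,0],[0,0,0],[0,0,0],[0,0,0],[0,0,0],[0,0,0],[0,0,0],[0,0,0],[0,0,0]],"twist":[[0,0,0],[0,0,0],[0,0,0],[0,0,0],[0,0,0],[0,0,0],[0,0,0],[0,0,0],[0,0,0]],"fingers":[0.1,-0.05,-0.15,-0.25,-0.3,-0.35,-0.5,-0.7,-0.7]}' 50
```

```text
clock: 39.95
position: [0.4501, -0.36, 0.0351]
ee_rot: [0.001, 0.762, 0.647, 0.0]
contact_force: [1.7, 0.2, 3.7]
width: 0.027
```

```bash
python3 -m creep '{"slide":[[0,0,0.05],[0,0,0.2],[0,0,0.5],[0,0,0.8],[0,0,1],[0,0,1]],"twist":[[0,0,0],[0,0,0],[0,0,0],[0,0,0],[0,0,0],[0,0,0]],"fingers":[-0.7,-0.7,-0.7,-0.7,-0.7,-0.7]}' 50
python3 -m creep '{"slide":[[0.15,1,0],[0.15,1,0],[0.15,1,0],[0.15,1,0],[0.15,1,0]],"twist":[[0,0,0.053],[0,0,0.053],[0,0,0.053],[0,0,0.053],[0,0,0.053]],"fingers":[-0.7,-0.7,-0.7,-0.7,-0.7]}' 50
python3 -m creep '{"slide":[[0.15,1,0],[0.15,1,0],[0.15,1,0],[0.15,1,0],[0.15,1,0]],"twist":[[0,0,0],[0,0,0],[0,0,0],[0,0,0],[0,0,0]],"fingers":[-0.7,-0.7,-0.7,-0.7,-0.7]}' 50
python3 -m creep '{"slide":[[0.15,1,0],[0.15,1,0],[0.15,1,0],[0.15,1,0],[0.15,1,0]],"twist":[[0,0,0],[0,0,0],[0,0,0],[0,0,0],[0,0,0]],"fingers":[-0.7,-0.7,-0.7,-0.7,-0.7]}' 50
python3 -m creep '{"slide":[[0,0.2,0],[0,0.2,0],[0,0.2,0],[0,0.2,0],[0,0.2,0]],"twist":[[0,0,0],[0,0,0],[0,0,0],[0,0,0],[0,0,0]],"fingers":[-0.7,-0.7,-0.7,-0.7,-0.7]}' 50
python3 - <<'E'
from h import *
d=optics.get_image("wrist"); cv2.imwrite("pics/w17.png",d["img"]); np.savez("w17.npz",**d)
s=telemetry.get_state(); print(s["position"],s["ee_rot"])
P=cloud(d); zt=s["position"][2]-.0351+.070; 
m=(abs(P[...,2]-zt)<.004); m[:,:245]=0; m[:,314:]=0; m[:200]=0
vv=np.where(m[:,279])[0]; print(vv.min(),vv.max(), np.nanmedian(P[...,2][m]),zt)
for v in (vv.min(),vv.max()): print(ray(d,279,v,zt))
E
```

```text
clock: 40.55
position: [0.4512, -0.3615, 0.1896]
ee_rot: [0.004, 0.762, 0.648, 0.0]
contact_force: [0.0, -1.1, -0.8]
width: 0.0265
clock: 41.05
position: [0.4712, -0.208, 0.1836]
ee_rot: [-0.001, 0.643, 0.766, -0.001]
contact_force: [-0.5, -1.1, -1.7]
width: 0.0268
clock: 41.55
position: [0.4945, -0.0599, 0.184]
ee_rot: [-0.0, 0.644, 0.765, -0.001]
contact_force: [-0.0, -0.4, -1.1]
width: 0.0267
clock: 42.05
position: [0.5175, 0.0892, 0.1841]
ee_rot: [0.0, 0.644, 0.765, -0.001]
contact_force: [-0.5, -0.9, -1.0]
width: 0.0272
clock: 42.55
position: [0.5172, 0.1187, 0.1846]
ee_rot: [0.0, 0.645, 0.764, -0.0]
contact_force: [-0.2, 0.4, -0.6]
width: 0.027
[0.51719318 0.11904494 0.18467512] [ 1.73626050e-04  6.44830302e-01  7.64325731e-01 -1.68239200e-04]
273 308 0.2208418551984624 0.21957511927682574
[0.51390707 0.13460418 0.21957512]
[0.51642606 0.11997863 0.21957512]
```

View pics/w17.png

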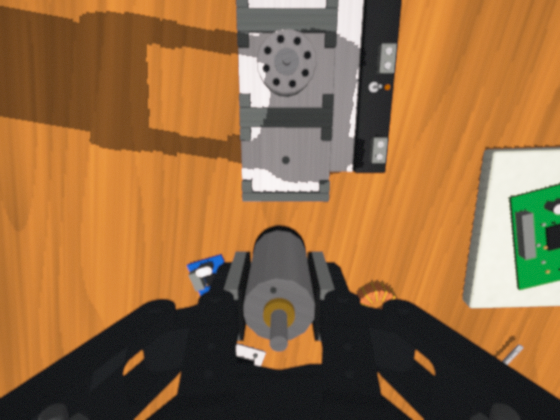

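```bash
python3 - <<'E'
from h import *
d=load("w17.npz"); print(ray(d,*dotf(d,286,160,6),.008))
E
python3 -m creep '{"slide":[[0.01,0.16,0],[0.01,0.16,-0.2],[0.01,0.16,-0.45],[0.01,0.16,-0.7],[0.01,0.16,-0.85],[0.01,0.16,-0.92],[0.01,0.16,-0.94],[0.01,0.16,-0.94],[0.01,0.16,-0.94]],"twist":[[0,0,0],[0,0,0],[0,0,0],[0,0,0],[0,0,0],[0,0,0],[0,0,0],[0,0,0],[0,0,0]],"fingers":[-0.7,-0.7,-0.7,-0.7,-0.7,-0.7,-0.7,-0.7,-0.7]}' 50
```

```text
[0.518134   0.14632592 0.008     ]
clock: 43.5
position: [0.5199, 0.1445, 0.045]
ee_rot: [0.001, 0.644, 0.765, 0.001]
contact_force: [0.7, -0.7, -0.7]
width: 0.0267
```

```bash
python3 -m creep '{"slide":[[0,0.004,-0.02],[0,0.004,-0.04],[0,0.004,-0.06],[0,0.004,-0.065],[0,0.004,-0.065]],"twist":[[0,0,0],[0,0,0],[0,0,0],[0,0,0],[0,0,0]],"fingers":[-0.7,-0.7,-0.7,-0.7,-0.7]}' 50
python3 -m creep '{"slide":[[0,0,-0.004],[0,0,-0.008],[0,0,-0.008]],"twist":[[0,0,0],[0,0,0],[0,0,0]],"fingers":[-0.7,-0.7,-0.7]}' 50
```

```text
clock: 44.0
position: [0.5184, 0.1449, 0.0337]
ee_rot: [-0.0, 0.644, 0.765, -0.0]
contact_force: [-0.2, -0.6, -0.7]
width: 0.027
clock: 44.3
position: [0.5187, 0.145, 0.0331]
ee_rot: [0.0, 0.644, 0.765, 0.0]
contact_force: [-0.7, 0.2, 3.2]
width: 0.0269
```

```bash
python3 -m creep '{"slide":[[0,0,0],[0,0,0],[0,0,0],[0,0,0],[0,0,0],[0,0,0],[0,0,0],[0,0,0],[0,0,0.1],[0,0,0.4],[0,0,0.7],[0,0,1],[0,0,1],[0,0,1]],"twist":[[0,0,0],[0,0,0],[0,0,0],[0,0,0],[0,0,0],[0,0,0],[0,0,0],[0,0,0],[0,0,0],[0,0,0],[0,0,0],[0,0,0],[0,0,0],[0,0,0]],"fingers":[-0.36,-0.33,-0.28,-0.2,-0.1,0.1,0.3,0.3,0.3,0.3,0.3,0.3,0.3,0.3]}' 50
python3 top.py w18 0.068 0.022
python3 -m creep '{"slide":[[0,-1,0.3],[0,-1,0.3],[0,-1,0.3],[0,-1,0.3],[0,-1,0.3],[0,-1,0.3]],"twist":[[0,0,0],[0,0,0],[0,0,0],[0,0,0],[0,0,0],[0,0,0]],"fingers":[0.3,0.3,0.3,0.3,0.3,0.3]}' 50
python3 - <<'E'
from h import *
d=optics.get_image("scene"); cv2.imwrite("pics/s18.png",cv2.resize(d["img"][130:250,280:440],None,fx=4.5,fy=4.5,interpolation=2))
d=optics.get_image("top"); cv2.imwrite("pics/t18.png",cv2.resize(d["img"][140:240,110:310],None,fx=4,fy=4,interpolation=2))
P=cloud(d); m=((P[...,2]>.06)&(P[...,2]<.078)).astype(np.uint8); m[:150]=0;m[235:]=0;m[:,:115]=0;m[:,260:]=0
k,l,st,c=cv2.connectedComponentsWithStats(m)
for i in range(1,k):
    if st[i,4]>20: q=P[l==i]; print(st[i],q.mean(0).round(4))
E
```

```text
clock: 45.7
position: [0.5191, 0.1451, 0.184]
ee_rot: [0.001, 0.644, 0.765, 0.001]
contact_force: [-0.9, -0.4, -0.9]
width: 0.0558
[0.5180263  0.14485076 0.18239679] [-1.40175390e-04  6.44180943e-01  7.64873096e-01 -2.02644947e-04]
(262, 186, 33, 33) circ [517.6 145.6  14.5] rect [array([517.9, 145.9]), array([26.5, 27.4]), np.float64(9.8)] ell [array([517.9, 145.7]), array([27.4, 28.8]), np.float64(12.7)]
(249, 69, 57, 60) circ [503.4 225.   21.9] rect [array([503.4, 225.1]), array([42.4, 42.1]), np.float64(9.9)] ell [array([503.5, 225.1]), array([43. , 43.5]), np.float64(110.1)]
clock: 46.35
position: [0.5176, -0.0042, 0.2261]
ee_rot: [-0.002, 0.644, 0.765, -0.0]
contact_force: [-0.7, 0.1, 0.1]
width: 0.0555
[223 185  11  11  84] [0.5177 0.1441 0.067 ]
[190 189  17  16 215] [0.5027 0.2232 0.0693]
[162 196  14  14 151] [0.4898 0.3016 0.0676]
[130 199  19  19 256] [0.4777 0.3794 0.0672]
```

View pics/w18.png

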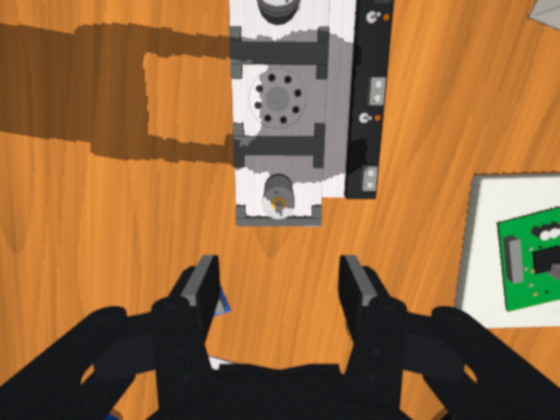

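View pics/s18.png

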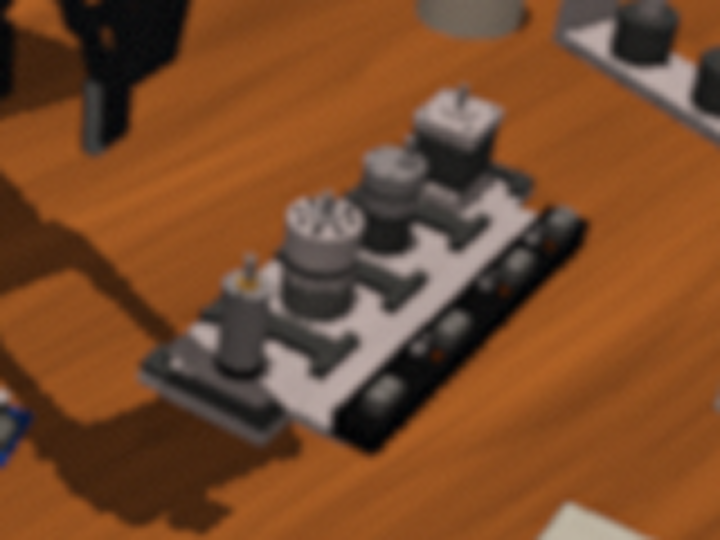

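View pics/t18.png

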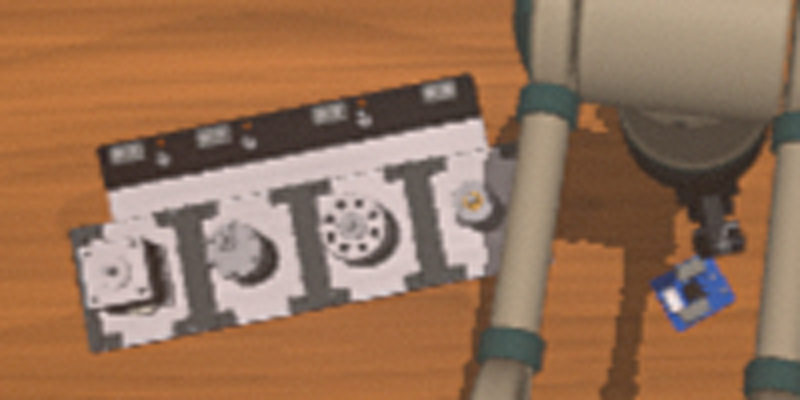

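```bash
python3 -c "
from rig import order,telemetry
print(telemetry.get_state()['clock']); print(order.sign_off())"
```

```text
46.45
the job is handed in; nothing more can be done
None
```

The job is handed in at about 46 s of the 128 s allowed. The four motors stand in the rack bays in their original left-to-right order: square, gear, short, slim. The short motor stands on the spacer, which I laid in the third bay first.

**Position checks:** In the last wrist-camera views, each part is about 1 to 2 mm from its bay centre. The short motor's axis is about 1 mm from the spacer's. The last scene and top views show all four standing upright, with the gripper clear of them. Body tops read level to about 2 mm, which is within the camera noise.

**Forces:** Every part was lowered until light contact before release. The highest contact reading was about 8 N, and nothing dropped or tipped.

**Disagreements:** The top camera's final positions came out up to about 3 mm towards −y compared with the wrist camera, most for the square and gear motors. I put this down to it also seeing the sides of the motors, and trusted the close wrist views. One repeat look at a bay mark used stale pixel positions, and one reading of the spacer's centre mark was about 2 mm off the outline fit, so I ignored both.

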